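# Prise open the tool chest, stow the loose tools under the till, shut it up

### The arm

A 6-joint arm with a two-finger parallel gripper is mounted at the origin on the work surface. World frame = base frame: x ahead of the robot, y to its left, z up, the work surface at z = 0. Lengths are in m, angles in degrees, forces in N, time in s.
With the tool pointing down it reaches from about 0.35 to 0.875 m from the base axis. Payload 4.2 kg.
Tool frame: the origin (TCP) lies at the very end of the fingers, on their centre line; the grasp point (between the pads) lies 19 mm behind it; z points along the fingers, x is the direction in which the jaws open and shut, and the axes are right-handed (so a half turn about z gives the same grasp; the last joint's range is limited). The gripper opens to 87 mm and grips with 3 to 60 N. Pads are 19 mm wide; open, the fingers measure 117 mm over their backs; the gripper's body (75 mm by 190 mm) begins 51 mm behind the grasp point.
Start: joints at [-57.491, 22.042, 0.453, 0, -68.411, -14.817], TCP at [0.19, -0.595, 0.223] pointing down, gripper open.
Joint ranges: [-179.83, 179.83], [-69.29, 118.12], [-61.27, 80.66], [-181.25, 117.63], [-171.15, -9.14], [-177.46, 177.46]. Speed limits (degrees/s): [159.86, 159.86, 180, 180, 180, 180].

### API

Orientations are given as a 3x3 rotation matrix whose columns are the frame's x, y, z axes.
In Python, from station import r gives the robot as it stands.
- The arm moves only by the shell command python3 -m jog 'ROWS' [OPENING]. ROWS is JSON, a list of rows, each a list of 2 entries, a list of its own where there are three numbers: the shift along the tool's x, y, z in m, then the turn, a rotation vector about the tool's x, y, z in units of 5 degrees (1.0 is 5 degrees). A call has exactly 10 rows; each row is the pose to reach, as a shift and turn from the pose commanded when the call began, along the tool's axes at that moment; what a row does not reach only later rows make up. A row lasts 1/12 s, in which the tool goes at most 41.7 mm and 7.16 degrees, less where a joint would pass 70% of its speed; a pose out of reach is approached as far as the arm can. A call with a gripper value outside its range is refused whole. OPENING is the finger opening in m, from 0 to 0.087, set as the call begins (- or left out, the last holds). The fingers move at their own pace and stop on an object; the grip force is fixed at half the most. Time passes only in rows, so rows that repeat a pose let the fingers close, or fill a call up. It gives the time, the measured TCP pose, the force and the opening at its end, in the units of the state.
- r.sense(): the state, without advancing time (a new reading comes with each control period).
- r.capture(name): name is "scene" or "top" or "wrist"; returns (picture, depth): 480x640x3 uint8, blue, green, red; 480x640 float32, m along the optical axis (not along the pixel's ray), 0 where there is no reading.
- r.calibration(name): a dict with "fx", "fy", "cx", "cy" (pixels), "R" (3x3) and "t" (3): a world point X has camera coordinates R X + t; the wrist camera has in their place "tool_from_camera" (4x4, takes a point from camera to tool coordinates, whose origin is the TCP and whose axes are the tool frame's). Camera axes: x right, y down, z forward; pixel columns grow to the right and rows downward; lengths in m; the calibration is good to about 2 mm. A picture is of the moment at which its call begins: read the wrist's pose just before it. calibration takes no time and is no camera call.
- r.finish_job(): hands the job in, once; it reports no verdict.
Trained networks look in the newest picture that a camera, given by its name, has taken for a name from the list of things; names that differ only in an ending like _2 or _b are one class to them, and where a whole thing is asked for, a point or a joint stands for the part that bears it (a point fixed in the world has none). Each returns a list of dicts, best first, with "confidence" (0 to 1); they miss things now and then, are a little off and sometimes report something else, mostly with a low value. They report only what shows in the picture. A call takes as long as a camera call.
- r.cut_out(query, camera): "region" (480x640 bool, what is visible of it) and "uv" ([column, row] in pixels, amid what is visible of it).
The state is a dict: "time_s": time; "joints": joint angles; "joint_velocities": joint speeds; "effort": joint torques, N m; "tcp_pos": TCP position; "ee_rot": TCP orientation; "wrist_force": force on the tool from outside, world axes, zero at the start; "moment": the same for the moment, N m; "gripper_width": opening from 0.0 (shut) to 1.0 (fully open).
Only numpy, scipy, OpenCV 4.12 (cv2) and the standard library are available. Lean on these libraries where they do the work, as an engineer would, in place of code of your own. Each camera call takes 0.05 s, during which the arm holds its last target.

### The job

Prise up the stuck lid of the wooden tool chest with the blade of the scraper, open the lid right up, and slide the till fully aside to uncover the empty well under it. Lay all the loose tools from the bench (there may be two to four: chisels, cold chisel, oilstone) flat in that well, slide the till fully home over them and shut the lid. Leave the scraper lying on the black rubber mat it came from, and do not disturb the other things on the bench.

Things in the scene. Friction and masses are not known exactly. Their poses are not given: they have to be found in the camera images.
- chest: Brown wooden tool chest, fixed: 185 mm (x) by 400 mm (y), rim at z = 74 mm, lid top 86 mm. Origin: centre of its underside; +x to its back (hinges), -x its front. Walls 10 mm, floor 6 mm. Inside: left well (+y half, empty), right well (-y half, full of other tools), 26 mm high partition at y = 0; a till covers one half. No handle or latch: the shut lid is flush with the front.
- notch (a point): Middle of the bottom edge of the pry notch, on the chest's outer front face (66 mm above the bench). The notch goes through the 10 mm front wall: 110 mm long (y), 8 mm high, from the front wall up to the lid's underside (z = 74 mm). A blade can go in level, over the till (its walls reach z = 62 mm), 45 mm deep or more. Axes as the chest.
- well (a point): Centre of the floor of the left well (6 mm above the bench). Axes are those of the chest. The well is 165 mm (x) by 187 mm (y), and 30 mm high under the till; tools lie in it with their length along x, side by side.
- lid (a joint): Lid angle in rad: 0 shut, 1.5 open (almost upright, its stop). Lid 185 by 400 by 12 mm, 0.3 kg. The hinge is stiff: the lid stays at any angle; raising it takes about 4 N at its front edge.
- lid_hinge (a point): Middle of the lid's hinge axis, at the chest's back, upper rim (z = 74 mm). The axis runs along the chest's y. The lid reaches from here 185 mm to the front; its underside passes through the axis, the wood lies above it.
- lid_edge (a point): Middle of the lid's front edge, on its top face (shut: 86 mm above the bench; open: about 260 mm up, the top face then looks to the back).
- till (a joint): Travel of the till in m: 0 home (over the left well), 0.193 fully aside (over the right well). It slides in grooves to the chest's -y, with 1 to 2 N. A wooden tray 163 by 183 mm, underside at z = 36 mm, floor at 40 mm, walls up to 62 mm; some small things lie in it, fixed.
- till_bar (a point): Middle of the top of the till's cross bar, the till's grip: 14 mm thick (y), runs the whole depth along x, top at z = 72 mm, 32 mm above the till's floor, 79 mm of free tray on each side.
- scraper: Stiff scraper, 160 mm long along its x: dark wooden handle 90 by 28 by 22 mm from x = -70 to 20, steel blade 70 mm long, 40 mm wide (y), 2.4 mm thick from x = 20 to its square edge at x = 90 mm, at half the handle's height (z = 11 mm). Origin: the handle's underside below the balance and grip point. Lies flat on the mat.
- mat: Black rubber mat on the bench, 230 (x) by 120 (y) by 2 mm, fixed. Origin: centre of its underside.
- wide_chisel: Short wood chisel, 140 mm along x: light wooden handle 75 by 22 by 22 mm from x = -55 to 20, steel blade 24 mm wide and 5 mm thick from 20 to 85, at half height. Origin: handle's underside at the balance point. May be absent.
- narrow_chisel: Short wood chisel like the wide one, handle 20 by 20 mm, blade 10 mm wide. Same lengths and origin. May be absent.
- cold_chisel: Dark steel cold chisel, 140 mm: shank 18 by 18 mm from x = -70 to 30, flattened point 20 mm wide, 9 mm thick from 30 to 70, at half height. Origin: middle of the underside. May be absent.
- oilstone: Grey oilstone, 140 (x) by 30 (y) by 22 mm. Origin: centre of the underside. May be absent.
- glue: Yellow glue bottle, 170 mm high; not to be disturbed.
- jar: Glass jar, 75 mm high; not to be disturbed.
- tape: Tape measure, 70 by 36 by 62 mm; not to be disturbed.
- battery: Black tool battery, 115 by 75 by 63 mm; not to be disturbed.
- paint_tin: Paint tin, 100 mm across, 125 mm high; not to be disturbed.
- screw_box: Cardboard box 70 by 130 by 60 mm; not to be disturbed.
- sander: Hand sanding block, 110 by 65 by 50 mm; not to be disturbed.

How it is judged (in metres and radians):
On the way, in this order (a step that is already met when the one before it is completed fails the run):
1. the lid is prised up a little (0.04 rad, 7 mm at its front) by the scraper (value of joint lid between 0.04 and 1.2 rad and contact force between scraper and lid above 0.3 N), for 0.1 s.
2. the lid is open (over 1.3 rad) (value of joint lid above 1.3 rad), for 0.2 s.
3. the till is slid aside (over 0.17 m) (value of joint till above 0.17 m), for 0.2 s.
4. all the loose tools lie on the floor of the left well (x of wide_chisel in the frame of well between -0.08 and 0.08 m and y of wide_chisel in the frame of well between -0.095 and 0.095 m and z of wide_chisel in the frame of well between -0.006 and 0.027 m and x of narrow_chisel in the frame of well between -0.08 and 0.08 m and y of narrow_chisel in the frame of well between -0.095 and 0.095 m and z of narrow_chisel in the frame of well between -0.006 and 0.027 m and x of cold_chisel in the frame of well between -0.08 and 0.08 m and y of cold_chisel in the frame of well between -0.095 and 0.095 m and z of cold_chisel in the frame of well between -0.006 and 0.027 m and x of oilstone in the frame of well between -0.08 and 0.08 m and y of oilstone in the frame of well between -0.095 and 0.095 m and z of oilstone in the frame of well between -0.006 and 0.027 m and linear speed of each of wide_chisel, narrow_chisel, cold_chisel, oilstone below 0.05 m/s), for 0.2 s.
5. the till is home again over them (within 12 mm) (value of joint till below 0.012 m), for 0.2 s.
6. the lid is shut (under 0.03 rad) (value of joint lid below 0.03 rad), for 0.2 s.
At the end, for the whole second after the job is handed in: Every loose tool lies flat in the left well (origin inside the well's outline, within 27 mm of its floor), the till is home within 12 mm, the lid shut within 0.03 rad, the scraper lies flat with its origin over the rubber mat, all at rest (x of wide_chisel in the frame of well between -0.08 and 0.08 m and y of wide_chisel in the frame of well between -0.095 and 0.095 m and z of wide_chisel in the frame of well between -0.006 and 0.027 m and x of narrow_chisel in the frame of well between -0.08 and 0.08 m and y of narrow_chisel in the frame of well between -0.095 and 0.095 m and z of narrow_chisel in the frame of well between -0.006 and 0.027 m and x of cold_chisel in the frame of well between -0.08 and 0.08 m and y of cold_chisel in the frame of well between -0.095 and 0.095 m and z of cold_chisel in the frame of well between -0.006 and 0.027 m and x of oilstone in the frame of well between -0.08 and 0.08 m and y of oilstone in the frame of well between -0.095 and 0.095 m and z of oilstone in the frame of well between -0.006 and 0.027 m and value of joint till below 0.012 m and value of joint lid below 0.03 rad and x of scraper in the frame of mat between -0.12 and 0.12 m and y of scraper in the frame of mat between -0.065 and 0.065 m and z of scraper in the frame of mat below 0.032 m and angle between scraper's own x axis and vertical between 1.3 and 1.84 rad and linear speed of each of wide_chisel, narrow_chisel, cold_chisel, oilstone, scraper below 0.03 m/s); the robot touches nothing.
It fails at once if another thing on the bench is moved by more than 30 mm (distance of any of glue, jar, tape, battery, paint_tin, screw_box, sander from where it was at the start of the episode above 0.03 m).
Of wide_chisel, narrow_chisel, cold_chisel, oilstone only 2 to 4 are there at a start; the rules pass over those that are not, and their reading is None.
At some moment in a run one of wide_chisel, narrow_chisel, cold_chisel, oilstone may be knocked a few centimetres aside while the robot is not near it.
Once in a run the grip may slacken for a moment while it holds something.
It also fails if it takes over 210 s, if anything falls off the work surface, if the arm or the gripper's body presses on something with over 40 N, if the wrist force passes 120 N, or if a joint passes its speed limit or range.

## Working session

There is one attempt and no reset: what is moved stays moved. The work goes in short steps, Python scripts to look and compute and a shell command to move; the robot and the scene stay as the last step left them, time stands still between calls to the robot, and variables do not carry over. Pictures are saved under pics/ and viewed, and the job is handed in when it is done.

```bash
ls -la; mkdir -p pics
cat > h.py <<'E'
import numpy as np, cv2
from station import r
def snap(cam,name):
    s=r.sense(); p,d=r.capture(cam); cv2.imwrite(f'pics/{name}.png',p); return s,p,d
def pts(cam,s,d,mask=None):
    c=r.calibration(cam)
    v,u=np.nonzero((d>0)&(mask if mask is not None else True)); z=d[v,u]
    P=np.c_[(u-c['cx'])/c['fx']*z,(v-c['cy'])/c['fy']*z,z]
    if 'R' in c: return (P-np.array(c['t']))@np.array(c['R'])
    T=np.array(c['tool_from_camera']); Q=P@T[:3,:3].T+T[:3,3]
    return Q@np.array(s['ee_rot']).T+np.array(s['tcp_pos'])
E
python3 - <<'E'
from h import *
s,p,d=snap('top','top0'); snap('scene','scene0')
print(s)
for n in ['scene','top','wrist']: print(r.calibration(n))
E
```

```text
total 12
drwxr-xr-x  3 agent agent 4096 Dec  7 16:20 .
drwxr-xr-x 23 root  root  4096 Dec  7 16:19 ..
drwxr-xr-x  2 agent agent 4096 Dec  7 16:20 pics
{'time_s': 0.0, 'joints': array([-5.74895324e+01,  2.20913442e+01,  3.80082598e-01, -3.00528792e-02,
       -6.84101103e+01, -1.48159605e+01]), 'joint_velocities': array([ 0.00918134,  0.00371678,  0.01450384, -0.00542987,  0.05538068,
        0.0255542 ]), 'effort': array([-4.24409509e-04, -3.90664923e+01,  1.87407482e+01,  4.22013894e+00,
        1.10095425e-02, -2.30133583e-04]), 'tcp_pos': array([ 0.18980026, -0.59485645,  0.22145277]), 'ee_rot': array([[-3.03756568e-01,  9.52749400e-01, -7.27190325e-04],
       [ 9.52747200e-01,  3.03757430e-01,  2.04846803e-03],
       [ 2.17256615e-03, -7.05929277e-05, -9.99997637e-01]]), 'wrist_force': array([-0.21481937, -0.35819861,  0.50712894]), 'moment': array([-0.00686335, -0.02122807, -0.01026714]), 'gripper_width': 0.9978108391985187}
{'fx': 522.1464333962366, 'fy': 522.1464333962366, 'cx': 316.5837238601605, 'cy': 235.26379230973998, 'R': array([[ 6.04047335e-01,  7.96948418e-01,  1.92
[... 253 characters left out ...]
620465759, 'cy': 249.06638030962748, 'R': array([[-0.01138682, -0.99989872,  0.00853735],
       [-0.98559858,  0.00978256, -0.16881866],
       [ 0.16871804, -0.01033671, -0.98561015]]), 't': array([0.05408003, 0.58461902, 1.13235426])}
{'fx': 341.2068322831298, 'fy': 341.2068322831298, 'cx': 316.8448679287679, 'cy': 241.7209965453986, 'tool_from_camera': array([[ 9.99999042e-01, -6.92675468e-04, -1.19804918e-03,
        -2.87724974e-04],
       [ 1.00801338e-03,  9.57736894e-01,  2.87643921e-01,
        -7.73436909e-02],
       [ 9.48172012e-04, -2.87644853e-01,  9.57736675e-01,
        -1.61214705e-01],
       [ 0.00000000e+00,  0.00000000e+00,  0.00000000e+00,
         1.00000000e+00]])}
```

View pics/top0.png

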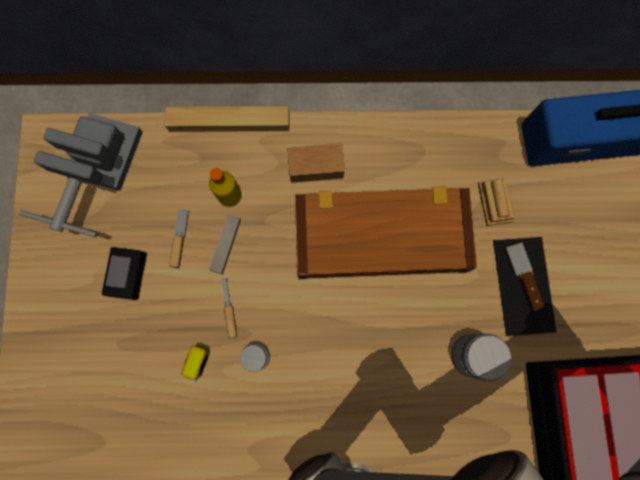

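View pics/scene0.png

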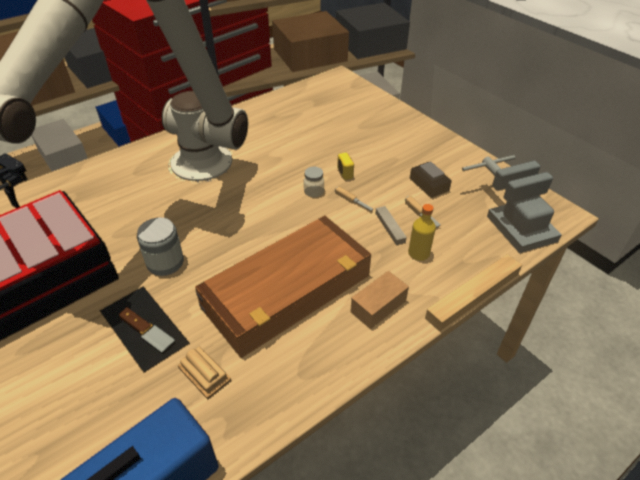

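Run:
```python
from h import *
s,p,d=snap('top','top1')
for q in ['chest','scraper','mat','wide_chisel','narrow_chisel','cold_chisel','oilstone','notch']:
    for o in r.cut_out(q,'top')[:2]:
        P=pts('top',s,d,o['region']); 
        if len(P)<20: continue
        m=np.median(P,0); Q=P[:,:2]-P[:,:2].mean(0); w,v=np.linalg.eigh(Q.T@Q)
        rect=cv2.minAreaRect(P[:,:2].astype(np.float32))
        print(q,round(o['confidence'],2),o['uv'],len(P),'med',m.round(3),'ztop',np.percentile(P[:,2],[5,95]).round(3),'ang',np.degrees(np.arctan2(v[1,1],v[0,1])).round(1),[np.round(x,3) for x in rect])
```

```text
chest 0.73 [174.8, 240.0] 590 med [0.617 0.39  0.017] ztop [0.01  0.025] ang 173.8 [array([0.62 , 0.394]), array([0.03 , 0.138]), np.float64(82.437)]
chest 0.68 [386.3, 230.5] 15053 med [ 0.613 -0.09   0.086] ztop [0.081 0.09 ] ang 91.5 [array([ 0.628, -0.088]), array([0.212, 0.404]), np.float64(2.864)]
scraper 0.83 [525.8, 276.1] 985 med [ 0.527 -0.427  0.018] ztop [0.011 0.027] ang -166.4 [array([ 0.52 , -0.425]), array([0.163, 0.046]), np.float64(9.754)]
mat 0.78 [524.0, 291.1] 4020 med [ 0.488 -0.423  0.003] ztop [-0.001  0.007] ang -177.5 [array([ 0.501, -0.431]), array([0.234, 0.13 ]), np.float64(4.263)]
wide_chisel 0.66 [176.6, 240.5] 623 med [0.617 0.39  0.017] ztop [0.008 0.025] ang 174.6 [array([0.62 , 0.394]), array([0.031, 0.138]), np.float64(82.886)]
narrow_chisel 0.89 [229.9, 317.0] 367 med [0.438 0.268 0.018] ztop [0.011 0.023] ang -169.5 [array([0.453, 0.27 ]), array([0.136, 0.019]), np.float64(10.379)]
narrow_chisel 0.23 [194.1, 366.4] 626 med [0.331 0.333 0.061] ztop [0.023 0.065] ang 160.5 [array([0.328, 0.339]), array([0.037, 0.082]), np.float64(69.979)]
oilstone 0.67 [223.1, 246.9] 833 med [0.603 0.279 0.022] ztop [0.01  0.026] ang 162.9 [array([0.605, 0.281]), array([0.032, 0.14 ]), np.float64(72.365)]
notch 0.81 [385.2, 231.6] 15057 med [ 0.613 -0.089  0.086] ztop [0.08 0.09] ang 91.6 [array([ 0.633, -0.102]), array([0.218, 0.431]), np.float64(2.34)]
```

```bash
cat >> h.py <<'E'
from scipy.spatial.transform import Rotation as Ro
def down(yaw,pitch=0):
    # tool y axis along world heading yaw(deg), z down; pitch>0: tool z tips toward heading (fingers point ahead)
    c,s=np.cos(np.radians(yaw)),np.sin(np.radians(yaw))
    h=np.array([c,s,0]); x=np.array([-s,c,0]); z=np.array([0,0,-1.])
    p=np.radians(pitch); z2=z*np.cos(p)+h*np.sin(p); y2=np.cross(z2,x)
    return np.c_[x,y2,z2]
def plan(pos,R,s=None):
    s=s or r.sense(); R0=np.array(s['ee_rot'])
    print('t',round(s['time_s'],1),'shift',(R0.T@(np.array(pos)-s['tcp_pos'])).round(4).tolist(),'turn',(Ro.from_matrix(R0.T@R).as_rotvec(degrees=True)/5).round(3).tolist())
E
python3 - <<'E'
from h import *
s,p,d=snap('top','top2')
c=[o for o in r.cut_out('chest','top') if o['region'].sum()>5000][0]
P=pts('top',s,d,c['region']); P=P[(P[:,2]>.083)&(P[:,2]<.092)]
print(P.min(0),P.max(0))
# edges: front x per y slice, etc
for y in np.arange(-.25,.1,.05):
    Q=P[abs(P[:,1]-y)<.006]; print('y',round(y,2),np.percentile(Q[:,0],[1,99]).round(4))
for x in np.arange(.55,.70,.03):
    Q=P[abs(P[:,0]-x)<.006]; print('x',round(x,2),np.percentile(Q[:,1],[1,99]).round(4))
plan([.45,-.43,.24],down(13))
E
```

```text
[ 0.52291626 -0.29199372  0.08300339] [0.72067613 0.11121795 0.09194791]
y -0.25 [0.5337 0.7147]
y -0.2 [0.5315 0.7158]
y -0.15 [0.5303 0.713 ]
y -0.1 [0.5296 0.7102]
y -0.05 [0.5283 0.708 ]
y -0.0 [0.5269 0.7078]
y 0.05 [0.5256 0.712 ]
x 0.55 [-0.2875  0.1046]
x 0.58 [-0.2855  0.1025]
x 0.61 [-0.2849  0.1066]
x 0.64 [-0.2855  0.1066]
x 0.67 [-0.2841  0.1088]
t 0.7 shift [0.0786, 0.298, -0.0174] turn [0.001, 0.001, 0.938]
```

```bash
python3 -m jog '[[[0.04,0.03,-0.018],[0,0,0.2]],[[0.05,0.07,-0.018],[0,0,0.5]],[[0.06,0.11,-0.018],[0,0,0.94]],[[0.07,0.15,-0.018],[0,0,0.94]],[[0.079,0.19,-0.018],[0,0,0.94]],[[0.079,0.23,-0.018],[0,0,0.94]],[[0.079,0.265,-0.018],[0,0,0.94]],[[0.079,0.29,-0.018],[0,0,0.94]],[[0.079,0.298,-0.018],[0,0,0.94]],[[0.079,0.298,-0.018],[0,0,0.94]]]' 0.06
python3 - <<'E'
from h import *
s,p,d=snap('wrist','w0'); print(s['tcp_pos'],s['ee_rot'])
for q in ['scraper','mat']:
    for o in r.cut_out(q,'wrist')[:1]:
        P=pts('wrist',s,d,o['region']); print(q,o['confidence'],o['uv'])
        rect=cv2.minAreaRect(P[:,:2].astype(np.float32)); print(rect, np.percentile(P[:,2],[5,50,95]))
        if q=='scraper':
            for lo,hi in [(.018,.035),(.008,.016)]:
                Q=P[(P[:,2]>lo)&(P[:,2]<hi)]; print(len(Q),cv2.minAreaRect(Q[:,:2].astype(np.float32)),Q.mean(0))
E
```

```text
time_s: 1.48
tcp_pos: [0.4516, -0.4286, 0.2399]
ee_rot: [[-0.228, 0.974, -0.0], [0.974, 0.228, 0.0], [0.0, -0.0, -1.0]]
wrist_force: [-0.5, 0.2, 0.7]
gripper_width: 0.693
[ 0.45164968 -0.42863876  0.23994211] [[-2.27561065e-01  9.73763734e-01 -3.90158287e-04]
 [ 9.73763718e-01  2.27561201e-01  3.48920162e-04]
 [ 4.28550689e-04 -3.00521340e-04 -9.99999863e-01]]
scraper 0.68 [303.5, 269.1]
((0.5222147107124329, -0.42984339594841003), (0.15717902779579163, 0.03970812261104584), 16.587284088134766) [0.01234978 0.02098367 0.02395569]
1751 ((0.49048998951911926, -0.4384078085422516), (0.09114675968885422, 0.029926853254437447), 15.735953330993652) [ 0.4887299  -0.43894197  0.02265713]
1451 ((0.5222147107124329, -0.42984339594841003), (0.15717902779579163, 0.03970812261104584), 16.587284088134766) [ 0.56409053 -0.41744182  0.01326049]
mat 0.94 [318.7, 221.0]
((0.5018084049224854, -0.42759859561920166), (0.22393405437469482, 0.12098684161901474), 4.091274738311768) [-0.00026553  0.00103247  0.0023431 ]
```

View pics/w0.png

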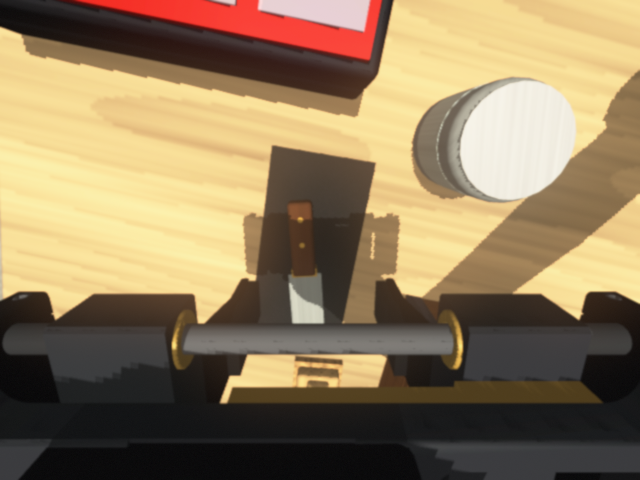

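Run:
```python
from h import *
plan([.5215,-.429,.006],down(16))
```

```text
t 1.6 shift [-0.0155, 0.0712, 0.2345] turn [-0.005, -0.004, -0.612]
```

```bash
python3 -m jog '[[[-0.01,0.035,0.02],[0,0,-0.6]],[[-0.0155,0.07,0.05],[0,0,-0.612]],[[-0.0155,0.071,0.09],[0,0,-0.612]],[[-0.0155,0.071,0.13],[0,0,-0.612]],[[-0.0155,0.071,0.165],[0,0,-0.612]],[[-0.0155,0.071,0.19],[0,0,-0.612]],[[-0.0155,0.071,0.21],[0,0,-0.612]],[[-0.0155,0.071,0.225],[0,0,-0.612]],[[-0.0155,0.071,0.2335],[0,0,-0.612]],[[-0.0155,0.071,0.2335],[0,0,-0.612]]]' 0.06
python3 -m jog '[[[0,0,0],[0,0,0]],[[0,0,0],[0,0,0]],[[0,0,0],[0,0,0]],[[0,0,0],[0,0,0]],[[0,0,0],[0,0,0]],[[0,0,0],[0,0,0]],[[0,0,0],[0,0,0]],[[0,0,0],[0,0,0]],[[0,0,0],[0,0,0]],[[0,0,0],[0,0,0]]]' 0
python3 - <<'E'
from h import *
s=r.sense(); print(s['wrist_force'],s['gripper_width']*87)
# chest pose assumed
psi=1.55
c=np.array([.622,-.09]); h=np.array([np.cos(np.radians(psi)),np.sin(np.radians(psi))])
for back in (0.185,): 
    q=c-h*back; plan([q[0],q[1],.15],down(psi))
E
```

```text
time_s: 2.47
tcp_pos: [0.5201, -0.429, 0.0051]
ee_rot: [[-0.274, 0.962, -0.004], [0.962, 0.274, 0.002], [0.003, -0.003, -1.0]]
wrist_force: [0.4, -0.1, -0.4]
gripper_width: 0.687
time_s: 3.3
tcp_pos: [0.5228, -0.4288, 0.0077]
ee_rot: [[-0.277, 0.961, 0.001], [0.961, 0.277, -0.0], [-0.001, 0.0, -1.0]]
wrist_force: [-0.1, 1.0, 4.4]
gripper_width: 0.317
[-0.13527987  1.02114665  4.4420374 ] 27.61974536753291
t 3.3 shift [0.3444, 0.01, -0.1425] turn [0.006, 0.006, 2.904]
```

```bash
python3 -m jog '[[[0,0,-0.01],[0,0,0]],[[0,0,-0.03],[0,0,0]],[[0,0,-0.06],[0,0,0]],[[0,0,-0.1],[0,0,0]],[[0,0,-0.14],[0,0,0]],[[0,0,-0.165],[0,0,0]],[[0,0,-0.18],[0,0,0]],[[0,0,-0.18],[0,0,0]],[[0,0,-0.18],[0,0,0]],[[0,0,-0.18],[0,0,0]]]' 0
python3 - <<'E'
from h import *
s,p,d=snap('scene','s1'); 
psi=1.55
c=np.array([.622,-.09]); h=np.array([np.cos(np.radians(psi)),np.sin(np.radians(psi))])
q=c-h*.19; plan([q[0],q[1],.17],down(psi))
E
```

```text
time_s: 4.13
tcp_pos: [0.5216, -0.4279, 0.1848]
ee_rot: [[-0.276, 0.961, -0.003], [0.961, 0.276, 0.003], [0.003, -0.002, -1.0]]
wrist_force: [-0.2, -0.0, -1.5]
gripper_width: 0.315
t 4.2 shift [0.3445, 0.006, 0.0157] turn [-0.037, -0.037, 2.896]
```

View pics/s1.png

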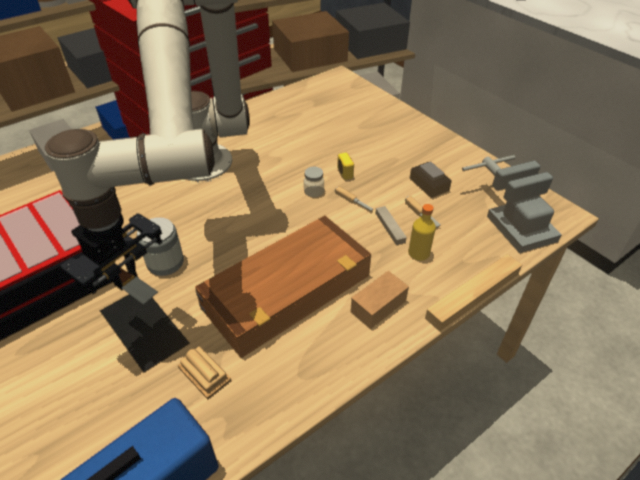

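```bash
python3 -m jog '[[[0.03,0,0],[0,0,0.3]],[[0.07,0,0],[0,0,0.6]],[[0.11,0,0],[0,0,1]],[[0.15,0.001,0],[0,0,1.4]],[[0.19,0.002,0],[0,0,1.8]],[[0.23,0.003,0],[0,0,2.2]],[[0.27,0.004,0],[0,0,2.6]],[[0.31,0.005,0],[0,0,2.9]],[[0.335,0.006,0.01],[-0.037,-0.037,2.9]],[[0.3445,0.006,0.0157],[-0.037,-0.037,2.9]]]' 0
python3 - <<'E'
from h import *
s,p,d=snap('scene','s2'); s,p,d=snap('top','t2'); s,p,d=snap('wrist','w2'); print(s['tcp_pos'],s['ee_rot'])
E
```

```text
time_s: 5.02
tcp_pos: [0.4307, -0.0936, 0.1697]
ee_rot: [[-0.03, 1.0, 0.001], [1.0, 0.03, -0.002], [-0.002, 0.001, -1.0]]
wrist_force: [-0.2, -0.5, -1.0]
gripper_width: 0.321
[ 0.43127816 -0.09499928  0.16956239] [[-3.00466304e-02  9.99548105e-01 -8.86247210e-04]
 [ 9.99544170e-01  3.00438794e-02 -2.96928213e-03]
 [-2.94131402e-03 -9.75060155e-04 -9.99995199e-01]]
```

View pics/t2.png

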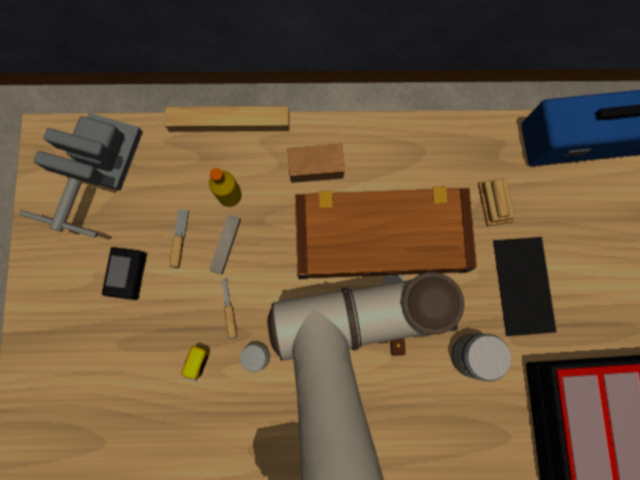

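View pics/w2.png

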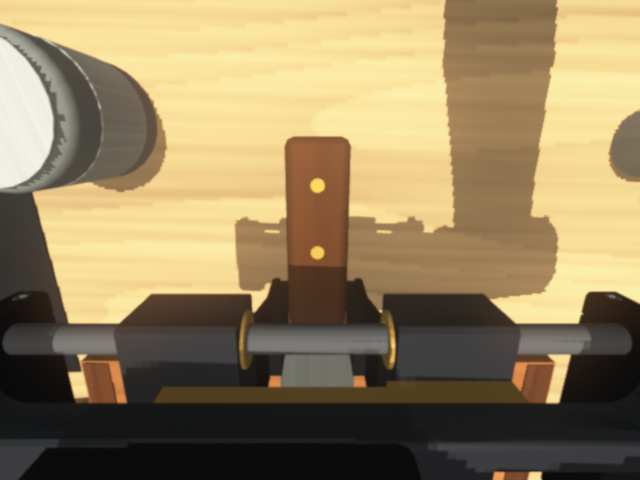

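View pics/s2.png

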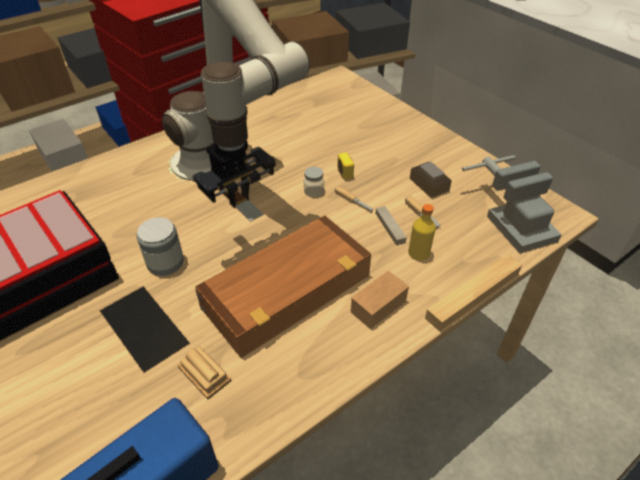

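Run:
```python
from h import *
s,p,d=snap('wrist','w3')
c=r.calibration('wrist');T=np.array(c['tool_from_camera'])
def tool(m):
    v,u=np.nonzero(m&(d>0)); z=d[v,u]; P=np.c_[(u-c['cx'])/c['fx']*z,(v-c['cy'])/c['fy']*z,z]; return P@T[:3,:3].T+T[:3,3]
m=np.zeros((480,640),bool); m[132:318,292:344]=1
P=tool(m); P=P[P[:,2]<.02]
A=np.c_[P[:,:2],np.ones(len(P))]; k=np.linalg.lstsq(A,P[:,2],rcond=None)[0]
print('handle',len(P),P.min(0),P.max(0),'pitch slope',k)
for a,b in [(-.08,-.06),(-.06,-.04),(-.04,-.02),(-.02,0)]:
    Q=P[(P[:,1]>a)&(P[:,1]<b)]; print(len(Q),np.median(Q,0).round(4))
m[:]=0; m[358:384,286:350]=1; P=tool(m); print('blade',np.median(P,0),P.min(0),P.max(0))
```

```text
handle 9424 [-0.01203648 -0.07861179 -0.01762351] [ 0.01266298  0.00507752 -0.01015464] pitch slope [ 0.00526356 -0.00374663 -0.01544996]
2396 [ 0.0005 -0.0695 -0.0152]
2376 [ 0.0003 -0.0502 -0.0154]
2189 [ 0.0005 -0.0302 -0.0154]
2038 [ 0.0001 -0.0102 -0.0154]
blade [ 3.36132363e-05  4.15916901e-02 -5.64608788e-03] [-0.01683031  0.03297136 -0.00764296] [ 0.01743856  0.05064141 -0.00370938]
```

Run:
```python
from h import *
psi=1.55
c=np.array([.622,-.09]); h=np.array([np.cos(np.radians(psi)),np.sin(np.radians(psi))])
q=c-h*.19; plan([q[0],q[1],.0655],down(psi))
```

```text
t 5.2 shift [0.0017, -0.0013, 0.1053] turn [0.024, 0.039, 0.007]
```

```bash
python3 -m jog '[[[0,0,0.02],[0,0,0]],[[0,0,0.045],[0,0,0]],[[0.001,0,0.07],[0,0,0]],[[0.0015,-0.001,0.09],[0.024,0.039,0]],[[0.0017,-0.0013,0.1],[0.024,0.039,0]],[[0.0017,-0.0013,0.104],[0.024,0.039,0]],[[0.0017,-0.0013,0.105],[0.024,0.039,0]],[[0.0017,-0.0013,0.105],[0.024,0.039,0]],[[0.0017,-0.0013,0.105],[0.024,0.039,0]],[[0.0017,-0.0013,0.105],[0.024,0.039,0]]]' 0
python3 - <<'E'
from h import *
s,p,d=snap('scene','s3'); s,p,d=snap('wrist','w4');
cv2.imwrite('pics/s3c.png',cv2.resize(cv2.imread('pics/s3.png')[150:330,180:380],None,fx=3,fy=3))
psi=1.55
c=np.array([.622,-.09]); h=np.array([np.cos(np.radians(psi)),np.sin(np.radians(psi))])
q=c-h*.144; plan([q[0],q[1],.0655],down(psi))
E
```

```text
time_s: 6.05
tcp_pos: [0.4329, -0.0948, 0.0672]
ee_rot: [[-0.027, 1.0, 0.004], [1.0, 0.027, 0.001], [0.001, 0.004, -1.0]]
wrist_force: [1.0, -0.3, -0.1]
gripper_width: 0.323
t 6.2 shift [-0.0005, 0.0454, 0.0017] turn [0.038, -0.009, 0.0]
```

View pics/s3c.png

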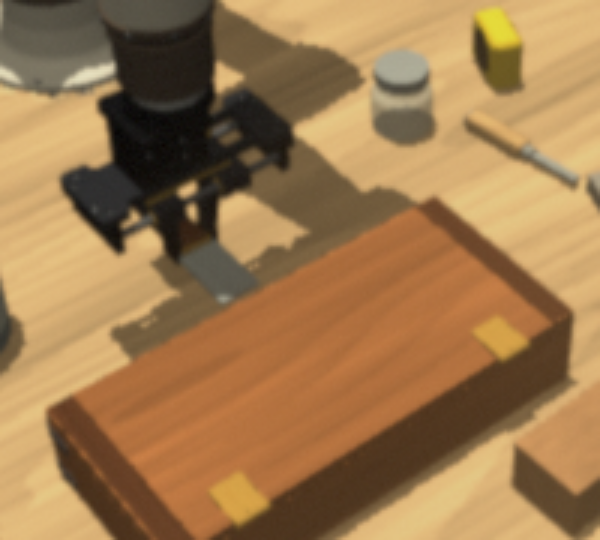

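View pics/w4.png

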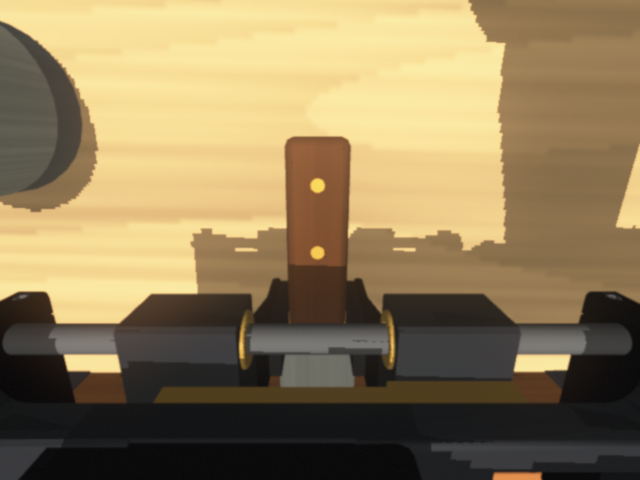

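```bash
python3 -m jog '[[[0,0,0.0012],[0.038,0,0]],[[0,0.003,0.0012],[0.038,0,0]],[[0,0.008,0.0012],[0.038,0,0]],[[0,0.013,0.0012],[0.038,0,0]],[[0,0.018,0.0012],[0.038,0,0]],[[0,0.022,0.0012],[0.038,0,0]],[[0,0.026,0.0012],[0.038,0,0]],[[0,0.028,0.0012],[0.038,0,0]],[[0,0.03,0.0012],[0.038,0,0]],[[0,0.03,0.0012],[0.038,0,0]]]' 0
python3 - <<'E'
from h import *
for i in range(3):
    s,p,d=snap('wrist','w5'); print(s['tcp_pos'],s['wrist_force'],s['moment'])
E
```

```text
time_s: 6.98
tcp_pos: [0.4624, -0.0938, 0.0651]
ee_rot: [[-0.027, 1.0, -0.002], [1.0, 0.027, 0.001], [0.001, -0.002, -1.0]]
wrist_force: [-0.8, -0.2, -0.4]
gripper_width: 0.319
[ 0.46242756 -0.09379814  0.06512151] [-0.77276554 -0.17442527 -0.41380361] [-0.0142601  -0.05742759  0.04190811]
[ 0.4620631  -0.0938133   0.06509849] [-0.22344585  0.18561484 -1.0869502 ] [-0.02720213  0.00591157 -0.04200633]
[ 0.46186401 -0.09383194  0.06509106] [ 0.1260127  -0.02378335 -1.56378708] [-0.00585326 -0.04674031  0.01199893]
```

```bash
python3 -m jog '[[[0,0.002,0],[0,0,0]],[[0,0.005,0],[0,0,0]],[[0,0.008,0],[0,0,0]],[[0,0.011,0],[0,0,0]],[[0,0.014,0],[0,0,0]],[[0,0.016,0],[0,0,0]],[[0,0.018,0],[0,0,0]],[[0,0.018,0],[0,0,0]],[[0,0.018,0],[0,0,0]],[[0,0.018,0],[0,0,0]]]' 0
python3 - <<'E'
from h import *
s,p,d=snap('scene','s5'); print(s['tcp_pos'],s['wrist_force'],s['moment'])
cv2.imwrite('pics/s5c.png',cv2.resize(p[150:330,180:380],None,fx=3,fy=3))
s,p,d=snap('wrist','w5b')
E
```

```text
time_s: 7.97
tcp_pos: [0.4799, -0.0933, 0.0651]
ee_rot: [[-0.027, 1.0, -0.002], [1.0, 0.027, 0.001], [0.001, -0.002, -1.0]]
wrist_force: [-0.4, -0.0, -0.7]
gripper_width: 0.316
[ 0.47986944 -0.09332564  0.06507928] [-0.42043896 -0.02165077 -0.70574558] [ 2.82532683e-05 -3.43032597e-02  2.33037626e-02]
```

View pics/s5c.png

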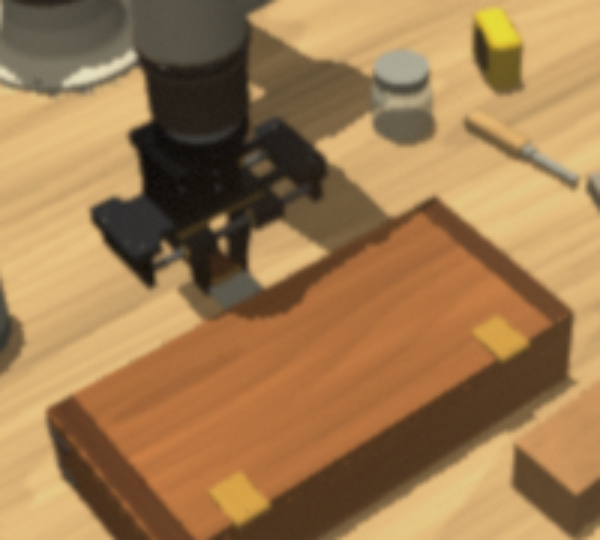

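```bash
python3 -m jog '[[[0,0,-0.002],[-0.1,0,0]],[[0,0,-0.004],[-0.2,0,0]],[[0,0,-0.006],[-0.4,0,0]],[[0,0,-0.008],[-0.6,0,0]],[[0,0,-0.01],[-0.8,0,0]],[[0,0,-0.012],[-1,0,0]],[[0,0,-0.014],[-1,0,0]],[[0,0,-0.016],[-1,0,0]],[[0,0,-0.018],[-1,0,0]],[[0,0,-0.018],[-1,0,0]]]' 0
cat >> h.py <<'E'
def handle(s,d):
    c=r.calibration('wrist');T=np.array(c['tool_from_camera'])
    m=np.zeros((480,640),bool); m[100:318,285:350]=1
    v,u=np.nonzero(m&(d>0)); z=d[v,u]; P=np.c_[(u-c['cx'])/c['fx']*z,(v-c['cy'])/c['fy']*z,z]; P=P@T[:3,:3].T+T[:3,3]
    P=P[(P[:,2]<.03)]; 
    for a in np.arange(-.09,0,.015):
        Q=P[(P[:,1]>a)&(P[:,1]<a+.015)]
        if len(Q)>50: print(len(Q),np.median(Q,0).round(4))
E
python3 - <<'E'
from h import *
s,p,d=snap('scene','s6'); print(s['tcp_pos'],s['wrist_force'],s['moment'])
cv2.imwrite('pics/s6c.png',cv2.resize(p[150:330,180:380],None,fx=3,fy=3))
s,p,d=snap('wrist','w6'); handle(s,d)
E
```

```text
time_s: 8.9
tcp_pos: [0.4792, -0.0934, 0.0832]
ee_rot: [[-0.027, 0.996, 0.083], [1.0, 0.027, 0.003], [0.001, 0.083, -0.997]]
wrist_force: [-1.2, 0.6, -4.3]
gripper_width: 0.315
[ 0.47916585 -0.09338746  0.08317802] [-1.21953923  0.64361249 -4.34003789] [0.0503493  0.81272209 0.01657506]
652 [ 0.0001 -0.0771 -0.0197]
2463 [ 0.0001 -0.0678 -0.0209]
2246 [ 0.0001 -0.0527 -0.0196]
2033 [ 0.0001 -0.0377 -0.0183]
1821 [ 0.0001 -0.0228 -0.017 ]
1875 [ 0.0001 -0.0078 -0.0158]
```

View pics/s6c.png

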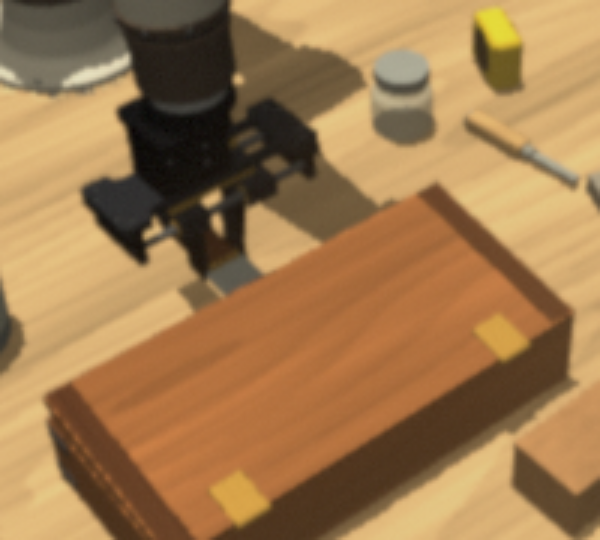

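```bash
python3 -m jog '[[[0,0.002,-0.005],[-0.1,0,0]],[[0,0.004,-0.011],[-0.3,0,0]],[[0,0.007,-0.017],[-0.5,0,0]],[[0,0.01,-0.023],[-0.7,0,0]],[[0,0.013,-0.029],[-0.8,0,0]],[[0,0.016,-0.035],[-0.9,0,0]],[[0,0.019,-0.041],[-1,0,0]],[[0,0.022,-0.047],[-1,0,0]],[[0,0.025,-0.052],[-1,0,0]],[[0,0.0266,-0.055],[-1,0,0]]]' 0
python3 - <<'E'
from h import *
s,p,d=snap('scene','s7'); print(s['tcp_pos'],s['wrist_force'],s['moment'])
cv2.imwrite('pics/s7c.png',cv2.resize(p[150:330,180:380],None,fx=3,fy=3))
s,p,d=snap('wrist','w7'); handle(s,d)
E
```

```text
time_s: 9.83
tcp_pos: [0.5035, -0.0928, 0.1416]
ee_rot: [[-0.027, 0.984, 0.175], [1.0, 0.027, 0.005], [0.001, 0.175, -0.985]]
wrist_force: [-0.6, -1.2, -5.4]
gripper_width: 0.321
[ 0.50346679 -0.09275279  0.14162439] [-0.59639745 -1.20388374 -5.37161643] [-0.4567197   1.25115517 -0.19791472]
659 [ 0.0001 -0.0772 -0.0198]
2477 [ 0.0001 -0.0676 -0.0211]
2259 [ 0.0001 -0.0527 -0.0197]
2028 [ 0.0001 -0.0377 -0.0184]
1820 [-0.0002 -0.0227 -0.017 ]
1867 [ 0.0001 -0.0077 -0.0157]
```

View pics/s7c.png

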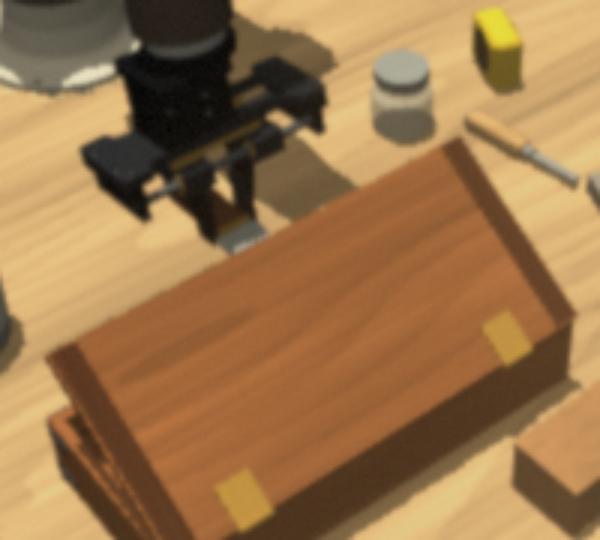

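```bash
python3 -m jog '[[[0,0.006,-0.006],[0,0,0]],[[0,0.012,-0.011],[0,0,0]],[[0,0.018,-0.016],[0,0,0]],[[0,0.024,-0.021],[0,0,0]],[[0,0.032,-0.026],[0,0,0]],[[0,0.041,-0.031],[0,0,0]],[[0,0.05,-0.0345],[0,0,0]],[[0,0.058,-0.038],[0,0,0]],[[0,0.065,-0.0415],[0,0,0]],[[0,0.0697,-0.044],[0,0,0]]]' 0
python3 - <<'E'
from h import *
s,p,d=snap('scene','s8'); print(s['tcp_pos'],s['wrist_force'],s['moment'])
cv2.imwrite('pics/s8c.png',cv2.resize(p[130:330,180:380],None,fx=3,fy=3))
s,p,d=snap('wrist','w8'); handle(s,d)
E
```

```text
time_s: 10.77
tcp_pos: [0.5644, -0.0911, 0.1963]
ee_rot: [[-0.027, 0.984, 0.173], [1.0, 0.027, 0.005], [0.001, 0.173, -0.985]]
wrist_force: [-1.4, 0.2, -4.3]
gripper_width: 0.318
[ 0.56436576 -0.09105597  0.19627448] [-1.41556235  0.21279258 -4.26824335] [-0.13206473  1.43486449 -0.03825363]
654 [ 0.0001 -0.0772 -0.0196]
2472 [ 0.0001 -0.0676 -0.0209]
2260 [ 0.0001 -0.0527 -0.0196]
2033 [ 0.0001 -0.0378 -0.0182]
1816 [-0.0004 -0.0226 -0.0169]
1864 [ 0.0001 -0.0077 -0.0156]
```

View pics/s8c.png

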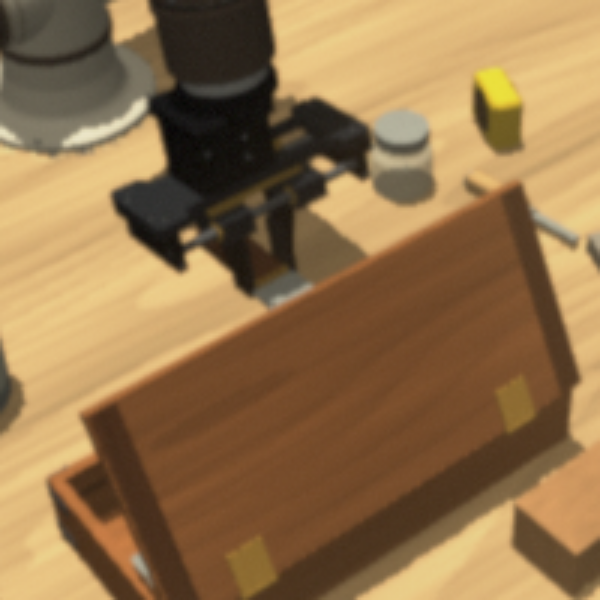

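```bash
python3 -m jog '[[[0,0.008,-0.002],[0,0,0]],[[0,0.016,-0.004],[0,0,0]],[[0,0.024,-0.005],[0,0,0]],[[0,0.031,-0.006],[0,0,0]],[[0,0.0377,-0.0066],[0,0,0]],[[0,0.043,-0.0066],[0,0,0]],[[0,0.048,-0.0064],[0,0,0]],[[0,0.052,-0.0062],[0,0,0]],[[0,0.056,-0.006],[0,0,0]],[[0,0.058,-0.0058],[0,0,0]]]' 0
python3 - <<'E'
from h import *
s,p,d=snap('scene','s9'); print(s['tcp_pos'],s['wrist_force'],s['moment'])
cv2.imwrite('pics/s9c.png',cv2.resize(p[130:330,180:380],None,fx=3,fy=3))
s,p,d=snap('wrist','w9'); handle(s,d)
E
```

```text
time_s: 11.7
tcp_pos: [0.6199, -0.0897, 0.2114]
ee_rot: [[-0.027, 0.985, 0.173], [1.0, 0.027, 0.005], [0.0, 0.173, -0.985]]
wrist_force: [-2.8, 0.2, -0.0]
gripper_width: 0.322
[ 0.61987377 -0.08969847  0.21141214] [-2.84272593  0.15753837 -0.03068824] [-0.08602388  1.10403206  0.02564865]
651 [ 0.0001 -0.0772 -0.0192]
2469 [ 0.0001 -0.0676 -0.0204]
2259 [ 0.0001 -0.0527 -0.0193]
2018 [ 0.0001 -0.0377 -0.018 ]
1817 [ 0.0001 -0.0228 -0.0168]
1872 [ 0.0001 -0.0077 -0.0156]
```

View pics/s9c.png

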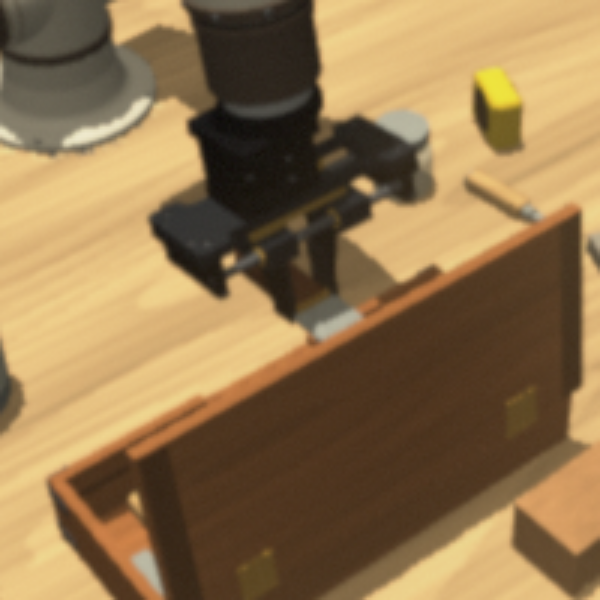

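```bash
python3 -m jog '[[[0,0.002,0],[0,0,0]],[[0,0.004,0],[0,0,0]],[[0,0.006,0],[0,0,0]],[[0,0.008,0],[0,0,0]],[[0,0.008,0],[0,0,0]],[[0,0.008,0],[0,0,0]],[[0,0.008,0],[0,0,0]],[[0,0.008,0],[0,0,0]],[[0,0.008,0],[0,0,0]],[[0,0.008,0],[0,0,0]]]' 0
python3 - <<'E'
from h import *
s,p,d=snap('top','t9')
o=[o for o in r.cut_out('lid','top')]
for q in o: print(q['confidence'],q['uv'],q['region'].sum()); P=pts('top',s,d,q['region']); print(P.min(0),P.max(0),np.median(P,0))
plan([.45,-.1,.2],down(10))
E
```

```text
time_s: 12.63
tcp_pos: [0.6265, -0.0894, 0.2123]
ee_rot: [[-0.027, 0.985, 0.171], [1.0, 0.026, 0.005], [0.001, 0.171, -0.985]]
wrist_force: [-4.6, -0.6, -1.8]
gripper_width: 0.32
0.76 [370.4, 173.6] 2625
[ 0.58062133 -0.34307825 -0.00398858] [0.80067369 0.12290048 0.57200057] [ 0.70274372 -0.04333961  0.25155426]
0.16 [225.0, 244.7] 911
[ 0.5355506   0.2460056  -0.00466518] [0.68043164 0.31576802 0.02852508] [0.60373411 0.27938745 0.02151305]
t 12.7 shift [-0.0058, -0.1762, -0.0181] turn [1.962, 0.137, -1.687]
```

View pics/t9.png

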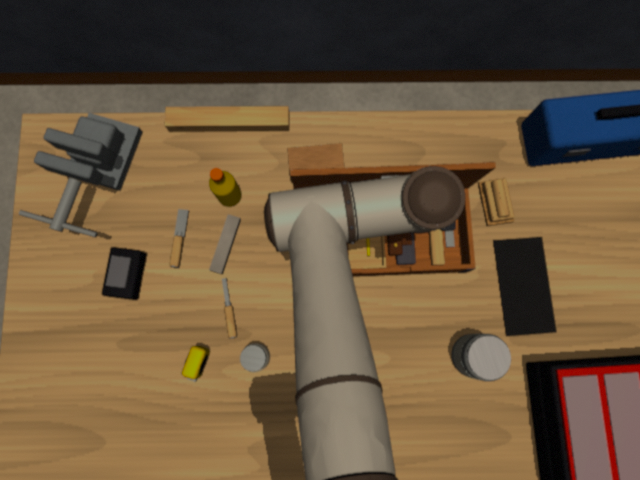

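Run:
```python
from h import *
plan([.46,-.12,.22],down(4,4.8))
```

```text
t 12.7 shift [-0.0261, -0.1635, -0.0362] turn [1.005, 0.055, -0.488]
```

```bash
python3 -m jog '[[[0,-0.02,0],[0,0,0]],[[0,-0.05,-0.005],[0.2,0,0]],[[0,-0.085,-0.01],[0.4,0,0]],[[-0.005,-0.12,-0.02],[0.7,0,-0.2]],[[-0.015,-0.145,-0.03],[1,0.05,-0.4]],[[-0.0261,-0.1635,-0.0362],[1,0.055,-0.488]],[[-0.0261,-0.1635,-0.0362],[1,0.055,-0.488]],[[-0.0261,-0.1635,-0.0362],[1,0.055,-0.488]],[[-0.0261,-0.1635,-0.0362],[1,0.055,-0.488]],[[-0.0261,-0.1635,-0.0362],[1,0.055,-0.488]]]' 0
python3 - <<'E'
from h import *
plan([.52,-.429,.20],down(16,4.8)); s,p,d=snap('wrist','w10'); handle(s,d)
E
```

```text
time_s: 13.57
tcp_pos: [0.462, -0.1198, 0.2205]
ee_rot: [[-0.07, 0.994, 0.087], [0.998, 0.07, 0.006], [-0.0, 0.088, -0.996]]
wrist_force: [0.7, 0.5, -0.7]
gripper_width: 0.315
t 13.6 shift [-0.3125, 0.0342, 0.0236] turn [0.045, 0.209, -2.385]
653 [ 0.     -0.0771 -0.0195]
2460 [ 0.     -0.0678 -0.0207]
2251 [ 0.     -0.0527 -0.0195]
2030 [-0.0004 -0.0378 -0.0182]
1825 [-0.     -0.0227 -0.017 ]
1878 [-0.     -0.0077 -0.0158]
```

```bash
python3 -m jog '[[[-0.03,0.003,0.002],[0,0,-0.3]],[[-0.07,0.007,0.005],[0,0.05,-0.6]],[[-0.11,0.011,0.008],[0,0.05,-0.9]],[[-0.15,0.016,0.012],[0,0.1,-1.2]],[[-0.19,0.02,0.015],[0,0.1,-1.5]],[[-0.23,0.025,0.018],[0,0.15,-1.8]],[[-0.27,0.03,0.02],[0,0.2,-2.1]],[[-0.3,0.034,0.0236],[0.045,0.209,-2.385]],[[-0.3125,0.0342,0.0236],[0.045,0.209,-2.385]],[[-0.3125,0.0342,0.0236],[0.045,0.209,-2.385]]]' 0
python3 - <<'E'
from h import *
s,p,d=snap('wrist','w11'); handle(s,d)
plan([.522,-.429,.0105],down(16,4.8));
E
```

```text
time_s: 14.45
tcp_pos: [0.5189, -0.4324, 0.1969]
ee_rot: [[-0.272, 0.959, 0.076], [0.962, 0.271, 0.023], [0.001, 0.08, -0.997]]
wrist_force: [-0.4, 0.3, -1.3]
gripper_width: 0.319
605 [-0.0003 -0.0768 -0.0195]
2459 [-0.0003 -0.0676 -0.0207]
2252 [-0.0003 -0.0527 -0.0195]
2025 [-0.0004 -0.0377 -0.0182]
1820 [-0.0004 -0.0228 -0.017 ]
1869 [-0.0004 -0.0077 -0.0157]
t 14.5 shift [0.0002, -0.0113, 0.1866] turn [-0.042, -0.022, -0.029]
```

```bash
python3 -m jog '[[[0,-0.003,0.03],[0,0,0]],[[0,-0.006,0.065],[0,0,0]],[[0,-0.008,0.1],[0,0,0]],[[0,-0.0113,0.13],[0,0,0]],[[0,-0.0113,0.15],[0,0,0]],[[0,-0.0113,0.165],[0,0,0]],[[0,-0.0113,0.175],[0,0,0]],[[0,-0.0113,0.182],[0,0,0]],[[0,-0.0113,0.186],[0,0,0]],[[0,-0.0113,0.186],[0,0,0]]]' 0
python3 -m jog '[[[0,0,0],[0,0,0]],[[0,0,0],[0,0,0]],[[0,0,0],[0,0,0]],[[0,0,0],[0,0,0]],[[0,0,0],[0,0,0]],[[0,0,-0.005],[0,0,0]],[[0,0,-0.02],[0,0,0]],[[0,0,-0.05],[0,0,0]],[[0,0,-0.08],[0,0,0]],[[0,0,-0.12],[0,0,0]]]' 0.06
python3 - <<'E'
from h import *
s,p,d=snap('wrist','w12'); print(s['tcp_pos'])
for o in r.cut_out('scraper','wrist')[:1]:
    P=pts('wrist',s,d,o['region']); print(o['confidence'],cv2.minAreaRect(P[:,:2].astype(np.float32)),np.percentile(P[:,2],[5,50,95]))
E
```

```text
time_s: 15.33
tcp_pos: [0.5223, -0.4276, 0.0131]
ee_rot: [[-0.276, 0.958, 0.078], [0.961, 0.275, 0.023], [0.001, 0.081, -0.997]]
wrist_force: [-1.2, 0.4, -1.8]
gripper_width: 0.318
time_s: 16.17
tcp_pos: [0.5113, -0.43, 0.1322]
ee_rot: [[-0.275, 0.959, 0.074], [0.961, 0.274, 0.026], [0.004, 0.078, -0.997]]
wrist_force: [0.5, -0.7, -0.5]
gripper_width: 0.688
[ 0.51126564 -0.4299782   0.13220437]
0.73 ((0.5244517922401428, -0.42873919010162354), (0.1599275767803192, 0.041774775832891464), 15.785442352294922) [0.01247309 0.02137406 0.02381758]
```

View pics/w12.png

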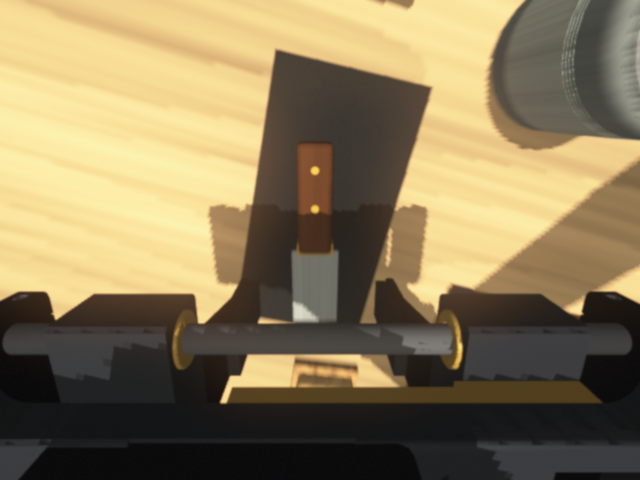

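Run:
```python
from h import *
s,p,d=snap('top','t13'); cv2.imwrite('pics/t13c.png',cv2.resize(p[140:300,270:500],None,fx=3.4,fy=3.4))
P=pts('top',s,d); 
g=np.full((480,640),np.nan); v,u=np.nonzero(d>0); g[v,u]=P[:,2]
# bar: z .066-.076 inside chest
m=(P[:,2]>.066)&(P[:,2]<.078)&(P[:,0]>.54)&(P[:,0]<.69)&(P[:,1]>-.27)&(P[:,1]<.09)
Q=P[m]; print(len(Q)); print(np.histogram(Q[:,1],bins=np.arange(-.28,.11,.01)))
for n in ['till_bar','till']:
    for o in r.cut_out(n,'top')[:2]: print(n,o['confidence'],o['uv'],np.median(pts('top',s,d,o['region']),0))
```

```text
435
(array([  0,   3,   3,   5,   4,   1,   1,   0,   3,   4,   4,   0,   0,
         0,   0,   0,   0,   0,   6,   5,   0,   0,   0,   1,   0,   0,
         0, 191, 201,   0,   0,   0,   0,   0,   0,   0,   3,   0]), array([-2.80000000e-01, -2.70000000e-01, -2.60000000e-01, -2.50000000e-01,
       -2.40000000e-01, -2.30000000e-01, -2.20000000e-01, -2.10000000e-01,
       -2.00000000e-01, -1.90000000e-01, -1.80000000e-01, -1.70000000e-01,
       -1.60000000e-01, -1.50000000e-01, -1.40000000e-01, -1.30000000e-01,
       -1.20000000e-01, -1.10000000e-01, -1.00000000e-01, -9.00000000e-02,
       -8.00000000e-02, -7.00000000e-02, -6.00000000e-02, -5.00000000e-02,
       -4.00000000e-02, -3.00000000e-02, -2.00000000e-02, -1.00000000e-02,
        2.22044605e-16,  1.00000000e-02,  2.00000000e-02,  3.00000000e-02,
        4.00000000e-02,  5.00000000e-02,  6.00000000e-02,  7.00000000e-02,
        8.00000000e-02,  9.00000000e-02,  1.00000000e-01]))
till_bar 0.71 [340.4, 233.5] [6.19777722e-01 3.34371639e-04 4.17739091e-02]
till_bar 0.71 [385.2, 219.6] [ 0.65601813 -0.09014085  0.04532042]
till 0.61 [346.1, 233.6] [0.61975604 0.00097754 0.04192476]
till 0.52 [123.8, 275.9] [0.53266582 0.49955605 0.04598008]
```

View pics/t13c.png

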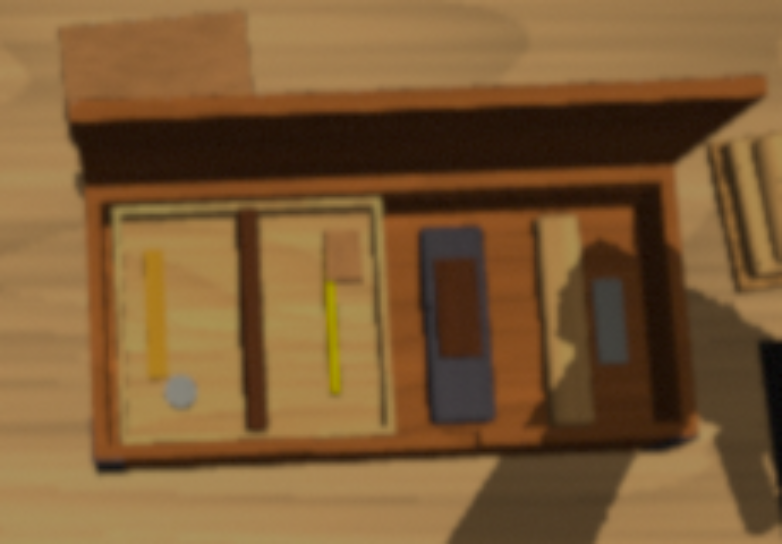

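Run:
```python
from h import *
s,p,d=snap('top','t14')
P=pts('top',s,d); m=(P[:,2]>.066)&(P[:,2]<.078)&(P[:,0]>.545)&(P[:,0]<.69)&(P[:,1]>-.02)&(P[:,1]<.02); Q=P[m]
k=np.polyfit(Q[:,0],Q[:,1],1); print('bar y at .62',np.polyval(k,.62),'slope deg',np.degrees(np.arctan(k[0])),Q.min(0),Q.max(0),np.median(Q,0))
plan([.49,-.30,.22],down(10))
```

```text
bar y at .62 0.0005797882953746912 slope deg 1.7132824608453998 [ 0.54633904 -0.00787587  0.06609422] [0.68990566 0.00869578 0.07795012] [6.15983480e-01 5.33376206e-04 7.19078583e-02]
t 16.5 shift [0.1316, 0.0217, -0.0861] turn [0.924, -0.073, 1.19]
```

```bash
python3 -m jog '[[[0,0,-0.04],[0,0,0]],[[0,0,-0.08],[0.3,0,0.2]],[[0.02,0.005,-0.086],[0.6,0,0.5]],[[0.05,0.01,-0.086],[0.9,-0.07,0.8]],[[0.09,0.015,-0.086],[0.924,-0.073,1.19]],[[0.125,0.02,-0.086],[0.924,-0.073,1.19]],[[0.1316,0.0217,-0.0861],[0.924,-0.073,1.19]],[[0.1316,0.0217,-0.0861],[0.924,-0.073,1.19]],[[0.1316,0.0217,-0.0861],[0.924,-0.073,1.19]],[[0.1316,0.0217,-0.0861],[0.924,-0.073,1.19]]]' 0.05
python3 - <<'E'
from h import *
plan([.58,0.0,.18],down(1.6))
E
```

```text
time_s: 17.3
tcp_pos: [0.4906, -0.3011, 0.2198]
ee_rot: [[-0.173, 0.985, -0.0], [0.985, 0.173, -0.001], [-0.001, -0.0, -1.0]]
wrist_force: [0.3, -0.7, -0.7]
gripper_width: 0.574
t 17.3 shift [0.2811, 0.1403, 0.0394] turn [-0.002, 0.013, 1.677]
```

```bash
python3 -m jog '[[[0.03,0.015,0],[0,0,0.2]],[[0.067,0.033,0],[0,0,0.5]],[[0.104,0.052,0],[0,0,0.8]],[[0.141,0.07,0],[0,0,1]],[[0.178,0.09,0],[0,0,1.3]],[[0.215,0.108,0.01],[0,0,1.677]],[[0.252,0.126,0.025],[0,0,1.677]],[[0.27,0.136,0.039],[0,0,1.677]],[[0.281,0.14,0.039],[0,0,1.677]],[[0.281,0.14,0.039],[0,0,1.677]]]' 0.05
python3 - <<'E'
from h import *
s,p,d=snap('wrist','w15'); print(s['tcp_pos'])
P=pts('wrist',s,d); m=(P[:,2]>.066)&(P[:,2]<.078)&(P[:,0]>.545)&(P[:,0]<.69)&(P[:,1]>-.03)&(P[:,1]<.03); Q=P[m]
k=np.polyfit(Q[:,0],Q[:,1],1); print('bar y at .6',np.polyval(k,.6),'slope deg',np.degrees(np.arctan(k[0])),Q.min(0),Q.max(0),np.median(Q,0))
for n in ['till_bar']:
    for o in r.cut_out(n,'wrist')[:2]: print(n,o['confidence'],o['uv'],np.median(pts('wrist',s,d,o['region']),0))
E
```

```text
time_s: 18.13
tcp_pos: [0.5801, 0.0016, 0.1797]
ee_rot: [[-0.03, 1.0, -0.002], [1.0, 0.03, -0.002], [-0.002, -0.002, -1.0]]
wrist_force: [-0.6, -0.5, 0.9]
gripper_width: 0.573
[0.58006044 0.00161397 0.17973067]
bar y at .6 0.00033407310673581186 slope deg 1.5731574996610855 [ 0.54526555 -0.0075645   0.06676861] [0.65923098 0.00826049 0.07330526] [5.97237219e-01 2.98818987e-04 7.08076093e-02]
till_bar 0.7 [312.8, 247.8] [5.97176743e-01 2.15702083e-04 3.95624147e-02]
```

View pics/w15.png

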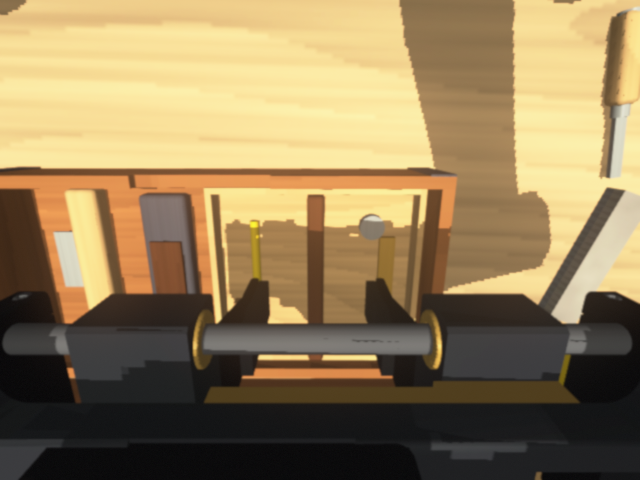

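Run:
```python
from h import *
s,p,d=snap('wrist','w16')
P=pts('wrist',s,d); m=(P[:,2]>.070)&(P[:,2]<.080)&(P[:,0]<.63)&((P[:,1]>.05)|(P[:,0]<.545)); Q=P[m]
for y in np.arange(-.2,.1,.03):
    A=Q[(abs(Q[:,1]-y)<.01)&(Q[:,0]<.56)]
    if len(A)>10: print('front y',y.round(2),A[:,0].min().round(4),A[:,0].max().round(4),len(A))
for x in np.arange(.53,.63,.015):
    A=Q[(abs(Q[:,0]-x)<.008)&(Q[:,1]>.05)]
    if len(A)>10: print('left x',x.round(3),A[:,1].min().round(4),A[:,1].max().round(4),len(A))
plan([.605,0.0005,.05],down(1.6))
```

```text
front y -0.2 0.5348 0.545 346
front y -0.17 0.5339 0.5447 358
front y -0.14 0.5335 0.5432 81
front y -0.02 0.5298 0.5396 336
front y 0.01 0.5289 0.539 326
front y 0.04 0.5281 0.5379 333
front y 0.07 0.5272 0.5372 327
front y 0.1 0.525 0.56 753
left x 0.53 0.0501 0.1082 1041
left x 0.545 0.0503 0.1089 298
left x 0.56 0.0981 0.1094 265
left x 0.575 0.0986 0.1098 254
left x 0.59 0.0993 0.1102 240
left x 0.605 0.0996 0.1104 231
left x 0.62 0.0999 0.1108 219
t 18.3 shift [0.0007, 0.0249, 0.1318] turn [0.018, 0.018, -0.01]
```

```bash
python3 -m jog '[[[0,0.01,0.02],[0,0,0]],[[0,0.02,0.05],[0,0,0]],[[0.0005,0.025,0.08],[0,0,0]],[[0.0005,0.025,0.1],[0,0,0]],[[0.0005,0.025,0.115],[0,0,0]],[[0.0005,0.025,0.125],[0,0,0]],[[0.0005,0.025,0.13],[0,0,0]],[[0.0005,0.025,0.13],[0,0,0]],[[0.0005,0.025,0.13],[0,0,0]],[[0.0005,0.025,0.13],[0,0,0]]]' 0.05
python3 -m jog '[[[0,0,0],[0,0,0]],[[0,0,0],[0,0,0]],[[0,0,0],[0,0,0]],[[0,0,0],[0,0,0]],[[0,0,0],[0,0,0]],[[0,0,0],[0,0,0]],[[0,0,0],[0,0,0]],[[0,0,0],[0,0,0]],[[0,0,0],[0,0,0]],[[0,0,0],[0,0,0]]]' 0.0
python3 - <<'E'
from h import *
s=r.sense()
psi=np.radians(1.65); yv=np.array([-np.sin(psi),np.cos(psi)])
q=np.array(s['tcp_pos'])[:2]-yv*.193; plan([q[0],q[1],s['tcp_pos'][2]],np.array(s['ee_rot']))
E
```

```text
time_s: 19.12
tcp_pos: [0.6055, 0.0016, 0.0528]
ee_rot: [[-0.028, 1.0, 0.004], [1.0, 0.028, -0.001], [-0.001, 0.004, -1.0]]
wrist_force: [0.4, 0.4, 0.0]
gripper_width: 0.578
time_s: 19.95
tcp_pos: [0.6046, 0.0017, 0.0514]
ee_rot: [[-0.029, 1.0, 0.001], [1.0, 0.029, -0.001], [-0.001, 0.001, -1.0]]
wrist_force: [-0.2, -0.0, 0.3]
gripper_width: 0.152
t 19.9 shift [-0.193, 0.0, 0.0002] turn [0.0, 0.0, 0.0]
```

```bash
python3 -m jog '[[[-0.005,0,0],[0,0,0]],[[-0.015,0,0],[0,0,0]],[[-0.03,0,0],[0,0,0]],[[-0.045,0,0],[0,0,0]],[[-0.06,0,0],[0,0,0]],[[-0.075,0,0],[0,0,0]],[[-0.09,0,0],[0,0,0]],[[-0.105,0,0],[0,0,0]],[[-0.115,0,0],[0,0,0]],[[-0.12,0,0],[0,0,0]]]' 0
python3 -m jog '[[[-0.01,0,0],[0,0,0]],[[-0.02,0,0],[0,0,0]],[[-0.03,0,0],[0,0,0]],[[-0.04,0,0],[0,0,0]],[[-0.05,0,0],[0,0,0]],[[-0.058,0,0],[0,0,0]],[[-0.065,0,0],[0,0,0]],[[-0.07,0,0],[0,0,0]],[[-0.073,0,0],[0,0,0]],[[-0.073,0,0],[0,0,0]]]' 0
python3 - <<'E'
from h import *
s,p,d=snap('wrist','w17'); print(s['tcp_pos'],s['wrist_force'])
E
```

```text
time_s: 20.78
tcp_pos: [0.6081, -0.1199, 0.0514]
ee_rot: [[-0.027, 1.0, 0.001], [1.0, 0.027, -0.001], [-0.001, 0.001, -1.0]]
wrist_force: [0.5, 0.6, -1.3]
gripper_width: 0.157
time_s: 21.62
tcp_pos: [0.6099, -0.1862, 0.0514]
ee_rot: [[-0.028, 1.0, 0.001], [1.0, 0.028, 0.005], [0.005, 0.001, -1.0]]
wrist_force: [-1.6, 20.3, 2.4]
gripper_width: 0.162
[ 0.60991957 -0.18622518  0.05136518] [-1.61517033 20.32047399  2.39449424]
```

View pics/w17.png

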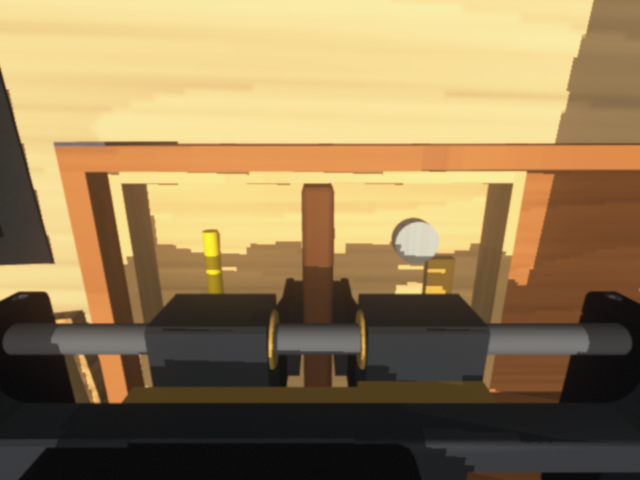

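```bash
python3 -m jog '[[[0.005,0,0],[0,0,0]],[[0.007,0,0],[0,0,0]],[[0.007,0,0],[0,0,0]],[[0.007,0,0],[0,0,0]],[[0.007,0,0],[0,0,0]],[[0.007,0,-0.02],[0,0,0]],[[0.007,0,-0.05],[0,0,0]],[[0.007,0,-0.085],[0,0,0]],[[0.007,0,-0.12],[0,0,0]],[[0.007,0,-0.155],[0,0,0]]]' 0.04
python3 - <<'E'
from h import *
s,p,d=snap('top','t18'); print(s['tcp_pos'])
for q in ['wide_chisel','narrow_chisel','cold_chisel','oilstone']:
    for o in r.cut_out(q,'top')[:2]:
        P=pts('top',s,d,o['region']); 
        if len(P)<20: continue
        rect=cv2.minAreaRect(P[:,:2].astype(np.float32)); print(q,round(o['confidence'],2),o['uv'],len(P),np.percentile(P[:,2],[5,95]).round(3),[np.round(x,3) for x in rect])
plan([.45,.19,.22],down(-3))
E
```

```text
time_s: 22.5
tcp_pos: [0.6092, -0.1848, 0.2081]
ee_rot: [[-0.028, 1.0, 0.001], [1.0, 0.028, -0.001], [-0.002, 0.001, -1.0]]
wrist_force: [1.0, -0.8, -0.5]
gripper_width: 0.458
[ 0.60919035 -0.18479114  0.20814531]
wide_chisel 0.9 [176.9, 237.9] 536 [0.01  0.025] [array([0.621, 0.393]), array([0.031, 0.139]), np.float64(81.771)]
narrow_chisel 0.57 [230.8, 313.8] 458 [0.002 0.023] [array([0.454, 0.271]), array([0.139, 0.024]), np.float64(8.527)]
oilstone 0.82 [224.7, 247.8] 887 [0.003 0.026] [array([0.606, 0.283]), array([0.039, 0.141]), np.float64(72.004)]
t 22.8 shift [0.3786, -0.1487, -0.0142] turn [0.003, 0.007, 0.916]
```

View pics/t18.png

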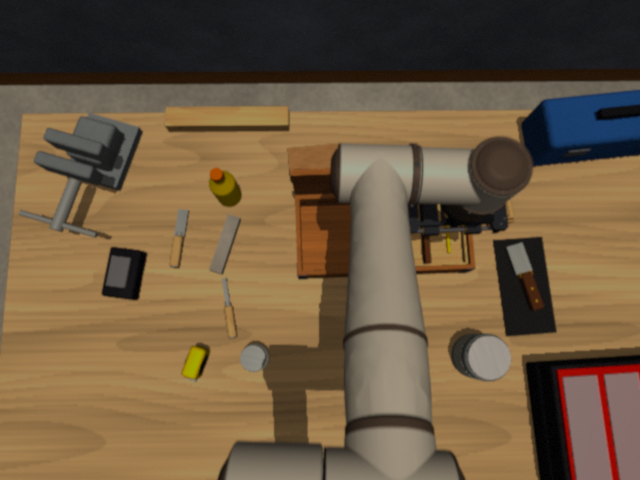

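```bash
python3 - <<'E'
from h import *
plan([.385,.259,.20],down(10))
E
python3 -m jog '[[[0.02,-0.02,-0.01],[0,0,0]],[[0.055,-0.04,-0.014],[0,0,0]],[[0.09,-0.06,-0.014],[0,0,0]],[[0.125,-0.08,-0.014],[0,0,0]],[[0.16,-0.1,-0.014],[0,0,0]],[[0.2,-0.115,-0.014],[0,0,0]],[[0.24,-0.13,-0.014],[0,0,0]],[[0.275,-0.145,-0.014],[0,0,0]],[[0.31,-0.165,-0.014],[0,0,0]],[[0.34,-0.18,-0.014],[0,0,0]]]' 0.05
python3 - <<'E'
from h import *
plan([.385,.259,.20],down(10))
E
```

```text
t 22.8 shift [0.4493, -0.2117, 0.0057] turn [0.003, 0.007, -1.684]
time_s: 23.58
tcp_pos: [0.4178, 0.1516, 0.2183]
ee_rot: [[-0.029, 1.0, -0.002], [1.0, 0.029, -0.003], [-0.003, -0.002, -1.0]]
wrist_force: [0.6, -0.1, -0.7]
gripper_width: 0.573
t 23.6 shift [0.1083, -0.0296, 0.0181] turn [-0.026, 0.035, -1.67]
```

```bash
python3 -m jog '[[[0.03,-0.008,0.005],[0,0,-0.5]],[[0.06,-0.015,0.01],[0,0,-1]],[[0.09,-0.022,0.015],[-0.026,0.035,-1.67]],[[0.108,-0.0296,0.018],[-0.026,0.035,-1.67]],[[0.108,-0.0296,0.018],[-0.026,0.035,-1.67]],[[0.108,-0.0296,0.018],[-0.026,0.035,-1.67]],[[0.108,-0.0296,0.018],[-0.026,0.035,-1.67]],[[0.108,-0.0296,0.018],[-0.026,0.035,-1.67]],[[0.108,-0.0296,0.018],[-0.026,0.035,-1.67]],[[0.108,-0.0296,0.018],[-0.026,0.035,-1.67]]]' 0.05
cat >> h.py <<'E'
def obj(q,cam='wrist',name=None,ax=None,zc=.016):
    s,p,d=snap(cam,name or 'tmp')
    for o in r.cut_out(q,cam)[:1]:
        P=pts(cam,s,d,o['region']); print(q,round(o['confidence'],2),o['uv'],[np.round(x,4) for x in cv2.minAreaRect(P[:,:2].astype(np.float32))],np.percentile(P[:,2],[5,50,95]).round(4))
        H=P[P[:,2]>zc]; print(' high part',len(H),[np.round(x,4) for x in cv2.minAreaRect(H[:,:2].astype(np.float32))])
        L=P[(P[:,2]>.008)&(P[:,2]<=zc)]
        if len(L)>30: print(' low mean',L.mean(0).round(4),'high mean',H.mean(0).round(4),'ang',np.degrees(np.arctan2(*(L.mean(0)-H.mean(0))[1::-1])).round(1))
    return s
E
python3 - <<'E'
from h import *
obj('narrow_chisel',name='w19')
E
```

```text
time_s: 24.42
tcp_pos: [0.3878, 0.2571, 0.2019]
ee_rot: [[-0.172, 0.985, 0.003], [0.985, 0.172, 0.002], [0.002, 0.003, -1.0]]
wrist_force: [0.3, -0.3, 0.4]
gripper_width: 0.574
narrow_chisel 0.85 [317.0, 260.5] [array([0.4514, 0.2697]), array([0.1249, 0.019 ]), np.float64(9.3198)] [0.011  0.0181 0.0199]
 high part 1121 [array([0.4317, 0.2662]), array([0.0848, 0.0186]), np.float64(10.338)]
 low mean [0.4705 0.2729 0.0128] high mean [0.4261 0.2654 0.0185] ang 9.6
```

View pics/w19.png

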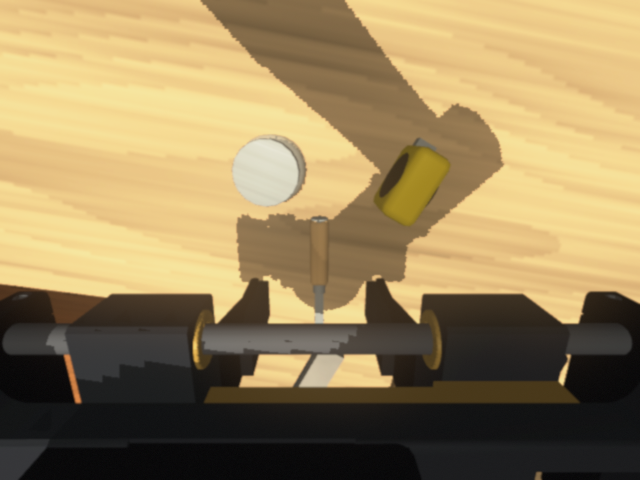

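Run:
```python
from h import *
plan([.442,.2683,.006],down(9.9))
```

```text
t 24.5 shift [0.0011, 0.0547, 0.1961] turn [0.041, -0.02, 0.004]
```

```bash
python3 -m jog '[[[0,0.015,0.02],[0,0,0]],[[0,0.035,0.05],[0,0,0]],[[0.001,0.0547,0.085],[0.03,0,0]],[[0.001,0.0547,0.12],[0.04,0,0]],[[0.001,0.0547,0.15],[0.04,0,0]],[[0.001,0.0547,0.17],[0.04,0,0]],[[0.001,0.0547,0.184],[0.04,0,0]],[[0.001,0.0547,0.192],[0.04,0,0]],[[0.001,0.0547,0.196],[0.04,0,0]],[[0.001,0.0547,0.196],[0.04,0,0]]]' 0.045
python3 -m jog '[[[0,0,0],[0,0,0]],[[0,0,0],[0,0,0]],[[0,0,0],[0,0,0]],[[0,0,0],[0,0,0]],[[0,0,0],[0,0,0]],[[0,0,-0.005],[0,0,0]],[[0,0,-0.02],[0,0,0]],[[0,0,-0.05],[0,0,0]],[[0,0,-0.085],[0,0,0]],[[0,0,-0.12],[0,0,0]]]' 0.0
python3 - <<'E'
from h import *
obj('narrow_chisel',name='w20')
# well slot: chest coords -> world
c=np.array([.6245,-.0894]);psi=np.radians(1.65);R=np.array([[np.cos(psi),-np.sin(psi)],[np.sin(psi),np.cos(psi)]])
q=c+R@np.array([-.015,.0965+.05]); print(q); plan([q[0],q[1],.15],down(1.65))
E
```

```text
time_s: 25.35
tcp_pos: [0.4418, 0.2686, 0.0056]
ee_rot: [[-0.173, 0.985, -0.001], [0.985, 0.173, 0.001], [0.001, -0.001, -1.0]]
wrist_force: [1.1, -0.2, 0.6]
gripper_width: 0.512
time_s: 26.18
tcp_pos: [0.4412, 0.2679, 0.1271]
ee_rot: [[-0.173, 0.985, -0.002], [0.985, 0.173, 0.0], [0.0, -0.002, -1.0]]
wrist_force: [1.2, 0.1, -0.8]
gripper_width: 0.23
narrow_chisel 0.83 [318.5, 263.5] [array([0.4691, 0.28  ]), array([0.1677, 0.0307]), np.float64(18.8411)] [0.1318 0.139  0.1404]
 high part 5802 [array([0.4714, 0.2728]), array([0.1672, 0.02  ]), np.float64(9.9381)]
[0.60528791 0.05660735]
t 26.3 shift [-0.2392, 0.1207, -0.0183] turn [0.122, -0.108, 1.683]
```

View pics/w20.png

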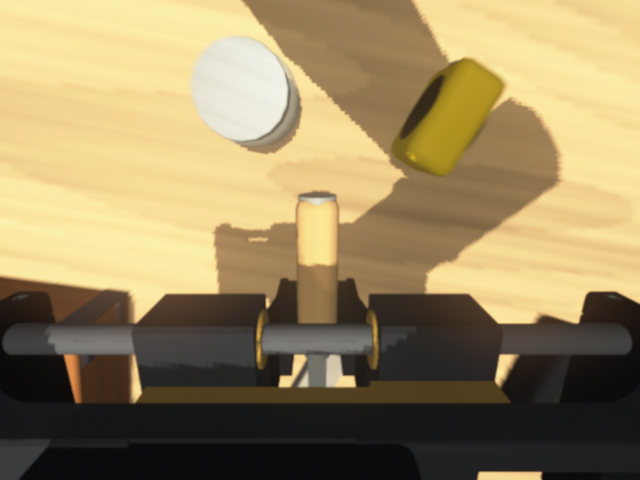

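```bash
python3 -m jog '[[[-0.03,0.015,-0.01],[0,0,0.2]],[[-0.06,0.03,-0.018],[0,0,0.4]],[[-0.09,0.046,-0.018],[0,0,0.7]],[[-0.12,0.061,-0.018],[0.1,-0.1,0.9]],[[-0.15,0.077,-0.018],[0.12,-0.1,1.2]],[[-0.18,0.092,-0.018],[0.12,-0.1,1.5]],[[-0.21,0.107,-0.018],[0.12,-0.1,1.683]],[[-0.23,0.117,-0.018],[0.12,-0.1,1.683]],[[-0.239,0.1207,-0.018],[0.12,-0.1,1.683]],[[-0.239,0.1207,-0.018],[0.12,-0.1,1.683]]]' 0.0
cat >> h.py <<'E'
def held(name='tmp'):
    s,p,d=snap('wrist',name); c=r.calibration('wrist');T=np.array(c['tool_from_camera'])
    m=np.zeros((480,640),bool); m[60:322,250:384]=1
    v,u=np.nonzero(m&(d>0)); z=d[v,u]; P=np.c_[(u-c['cx'])/c['fx']*z,(v-c['cy'])/c['fy']*z,z]; P=P@T[:3,:3].T+T[:3,3]
    P=P[(P[:,2]<.015)&(abs(P[:,0])<.025)&(P[:,1]<0)]; print('back y',np.percentile(P[:,1],.5).round(4),'top z',np.median(P[:,2]).round(4),'x',np.median(P[:,0]).round(4))
    k=np.polyfit(P[:,1],P[:,2],1); print('slope',k[0].round(4)); return s,p,d
E
python3 - <<'E'
from h import *
s,p,d=held('w21')
P=pts('wrist',s,d)
m=(P[:,2]>.068)&(P[:,2]<.082); Q=P[m]
for x in (.55,.57,.59):
    A=Q[(abs(Q[:,0]-x)<.008)&(Q[:,1]>.07)]; print('left wall',x,A[:,1].min(),A[:,1].max(),len(A))
c=np.array([.6245,-.0894]);psi=np.radians(1.65);R=np.array([[np.cos(psi),-np.sin(psi)],[np.sin(psi),np.cos(psi)]])
q=c+R@np.array([-.015,.0965+.05]); print(q); plan([q[0],q[1],.013],down(1.65))
E
```

```text
time_s: 27.12
tcp_pos: [0.6023, 0.0522, 0.1426]
ee_rot: [[-0.024, 1.0, -0.011], [1.0, 0.024, -0.009], [-0.008, -0.012, -1.0]]
wrist_force: [0.1, 0.6, -1.9]
gripper_width: 0.225
back y -0.0527 top z -0.0124 x 0.0001
slope 0.1497
left wall 0.55 0.09812920437339939 0.10894026252850827 398
left wall 0.57 0.09877886909505239 0.10939506941334812 369
left wall 0.59 0.09933567616569058 0.10978088968057953 342
[0.60528791 0.05660735]
t 27.2 shift [0.0042, 0.0052, 0.1297] turn [-0.134, 0.092, -0.038]
```

View pics/w21.png

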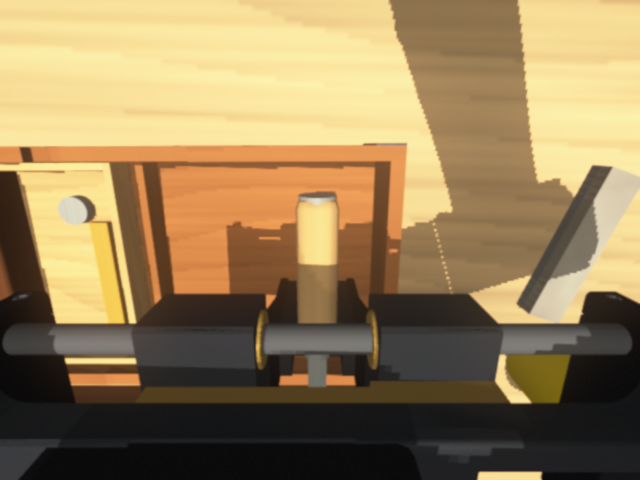

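```bash
python3 -m jog '[[[0.002,0.003,0.015],[-0.134,0.09,0]],[[0.0042,0.003,0.04],[-0.134,0.09,0]],[[0.0042,0.003,0.065],[-0.134,0.09,0]],[[0.0042,0.003,0.085],[-0.134,0.09,0]],[[0.0042,0.003,0.1],[-0.134,0.09,0]],[[0.0042,0.003,0.112],[-0.134,0.09,0]],[[0.0042,0.003,0.12],[-0.134,0.09,0]],[[0.0042,0.003,0.126],[-0.134,0.09,0]],[[0.0042,0.003,0.129],[-0.134,0.09,0]],[[0.0042,0.003,0.129],[-0.134,0.09,0]]]' 0.0
python3 -m jog '[[[0,0,0],[0,0,0]],[[0,0,0],[0,0,0]],[[0,0,0],[0,0,0]],[[0,0,0],[0,0,0]],[[0,0,0],[0,0,0]],[[0,0,-0.01],[0,0,0]],[[0,0,-0.03],[0,0,0]],[[0,0,-0.06],[0,0,0]],[[0,0,-0.095],[0,0,0]],[[0,0,-0.13],[0,0,0]]]' 0.034
python3 - <<'E'
from h import *
obj('narrow_chisel',name='w22')
obj('oilstone','top')
plan([.55,.265,.2],down(-17))
E
```

```text
time_s: 28.0
tcp_pos: [0.6034, 0.0577, 0.0143]
ee_rot: [[-0.028, 1.0, 0.001], [1.0, 0.028, -0.0], [-0.0, 0.001, -1.0]]
wrist_force: [0.4, 0.9, -1.9]
gripper_width: 0.226
time_s: 28.83
tcp_pos: [0.6031, 0.057, 0.1465]
ee_rot: [[-0.028, 1.0, 0.001], [1.0, 0.028, -0.001], [-0.001, 0.001, -1.0]]
wrist_force: [1.3, 0.1, 0.4]
gripper_width: 0.389
narrow_chisel 0.89 [316.3, 226.3] [array([0.6213, 0.058 ]), array([0.1407, 0.0231]), np.float64(2.0556)] [0.0109 0.0237 0.0257]
 high part 2709 [array([0.6213, 0.0582]), array([0.1407, 0.0199]), np.float64(2.117)]
oilstone 0.52 [408.8, 227.3] [array([ 0.6652, -0.1309]), array([0.2767, 0.4958]), np.float64(1.7711)] [0.0048 0.0504 0.2579]
 high part 12122 [array([ 0.62  , -0.0902]), array([0.1883, 0.402 ]), np.float64(1.6904)]
 low mean [ 0.5841 -0.0185  0.0098] high mean [ 0.6433 -0.1592  0.095 ] ang 112.8
t 29.0 shift [0.209, -0.0481, -0.0533] turn [0.055, -0.025, 3.711]
```

View pics/w22.png

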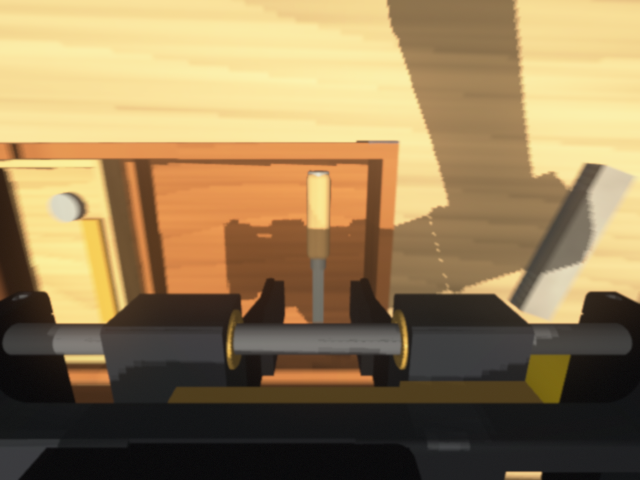

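Run:
```python
from h import *
s,p,d=snap('top','t23')
for n in ['glue']:
  for o in r.cut_out(n,'top')[:1]:
    P=pts('top',s,d,o['region']); print(o['confidence'],o['uv']); P=P[P[:,2]>.05]; print(P.min(0),P.max(0),np.median(P,0))
plan([.54,.302,.2],down(-17.4))
```

```text
0.89 [223.4, 184.6]
[0.69683109 0.2443453  0.05031691] [0.75424215 0.30298194 0.17674598] [0.71737402 0.26726969 0.11744339]
t 29.1 shift [0.2466, -0.056, -0.0561] turn [-0.001, 0.003, 3.789]
```

```bash
python3 -m jog '[[[0.01,0,-0.025],[0,0,0]],[[0.04,-0.01,-0.05],[0,0,0.5]],[[0.08,-0.02,-0.056],[0,0,1]],[[0.115,-0.03,-0.056],[0,0,1.6]],[[0.15,-0.035,-0.056],[0,0,2.2]],[[0.19,-0.045,-0.056],[0,0,2.8]],[[0.22,-0.05,-0.056],[0,0,3.4]],[[0.24,-0.056,-0.056],[0,0,3.789]],[[0.2466,-0.056,-0.056],[0,0,3.789]],[[0.2466,-0.056,-0.056],[0,0,3.789]]]' 0.06
python3 - <<'E'
from h import *
obj('oilstone',name='w24')
E
```

```text
time_s: 29.97
tcp_pos: [0.5398, 0.3034, 0.1987]
ee_rot: [[0.296, 0.955, -0.001], [0.955, -0.296, -0.002], [-0.002, -0.0, -1.0]]
wrist_force: [-0.7, -0.2, -1.3]
gripper_width: 0.687
```

View pics/w24.png

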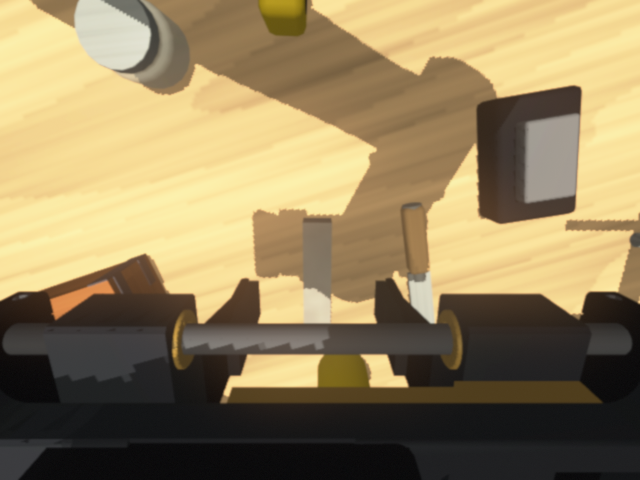

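Run:
```python
from h import *
s,p,d=snap('wrist','w25'); m=np.zeros((480,640),bool); m[205:322,290:345]=1
P=pts('wrist',s,d,m); P=P[(P[:,2]>.017)&(P[:,2]<.03)]; print(len(P),cv2.minAreaRect(P[:,:2].astype(np.float32)),np.median(P[:,2]))
v=np.array([.955,-.296]); w=np.array([.296,.955]); t=s['tcp_pos'][:2]
a=(P[:,:2]-t)@v; b=(P[:,:2]-t)@w; print('near end',a.min(),'lat',b.min(),b.max()); print(np.polyfit(a,b,1))
for o in r.cut_out('wide_chisel','wrist')[:2]: Q=pts('wrist',s,d,o['region']);print(o['confidence'],o['uv'],np.median(Q,0))
```

```text
2858 ((0.598152756690979, 0.28510746359825134), (0.030049186199903488, 0.11628942936658859), 72.6245346069336) 0.021103745073286093
near end 0.001806522544840685 lat -0.013531291385679359 0.016654467895761044
[-0.00183971  0.00152947]
```

```bash
python3 -m jog '[[[0,0.02,0.01],[0,0,0]],[[0.0015,0.045,0.03],[0,0,0]],[[0.0015,0.067,0.06],[0,0,0]],[[0.0015,0.067,0.1],[0,0,0]],[[0.0015,0.067,0.13],[0,0,0]],[[0.0015,0.067,0.155],[0,0,0]],[[0.0015,0.067,0.175],[0,0,0]],[[0.0015,0.067,0.187],[0,0,0]],[[0.0015,0.067,0.193],[0,0,0]],[[0.0015,0.067,0.193],[0,0,0]]]' 0.055
python3 -m jog '[[[0,0,0],[0,0,0]],[[0,0,0],[0,0,0]],[[0,0,0],[0,0,0]],[[0,0,0],[0,0,0]],[[0,0,0],[0,0,0]],[[0,0,-0.005],[0,0,0]],[[0,0,-0.02],[0,0,0]],[[0,0,-0.05],[0,0,0]],[[0,0,-0.085],[0,0,0]],[[0,0,-0.12],[0,0,0]]]' 0.0
python3 - <<'E'
from h import *
held('w26')
c=np.array([.6245,-.0894]);psi=np.radians(1.65);R=np.array([[np.cos(psi),-np.sin(psi)],[np.sin(psi),np.cos(psi)]])
q=c+R@np.array([-.005,.0965-.052]); print(q); plan([q[0],q[1],.16],down(1.65))
E
```

```text
time_s: 31.0
tcp_pos: [0.6052, 0.2825, 0.0065]
ee_rot: [[0.3, 0.954, -0.0], [0.954, -0.3, -0.001], [-0.001, 0.0, -1.0]]
wrist_force: [0.2, 0.2, 0.3]
gripper_width: 0.637
time_s: 31.83
tcp_pos: [0.6043, 0.2832, 0.1279]
ee_rot: [[0.299, 0.954, -0.001], [0.954, -0.299, -0.002], [-0.002, -0.0, -1.0]]
wrist_force: [0.9, 0.4, -2.0]
gripper_width: 0.34
back y -0.0654 top z -0.0127 x 0.0002
slope -0.1309
[ 0.61822074 -0.04506242]
t 31.9 shift [-0.3126, 0.1074, -0.024] turn [0.146, -0.084, -3.782]
```

View pics/w26.png

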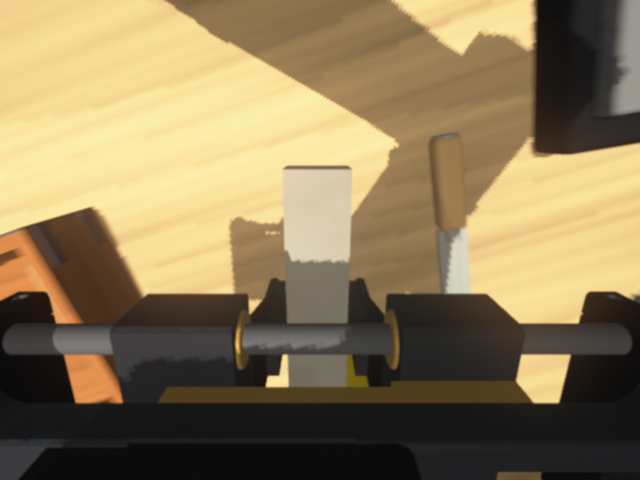

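```bash
python3 -m jog '[[[-0.03,0.01,-0.012],[0,0,-0.4]],[[-0.065,0.022,-0.024],[0,0,-0.8]],[[-0.1,0.034,-0.024],[0,0,-1.2]],[[-0.135,0.046,-0.024],[0,0,-1.6]],[[-0.17,0.058,-0.024],[0.1,0,-2]],[[-0.205,0.07,-0.024],[0.1,-0.05,-2.4]],[[-0.24,0.082,-0.024],[0.146,-0.08,-2.8]],[[-0.275,0.094,-0.024],[0.146,-0.084,-3.3]],[[-0.3,0.103,-0.024],[0.146,-0.084,-3.782]],[[-0.3126,0.1074,-0.024],[0.146,-0.084,-3.782]]]' 0.0
python3 - <<'E'
from h import *
s,p,d=held('w27'); handle(s,d)
c=np.array([.6245,-.0894]);psi=np.radians(1.65);R=np.array([[np.cos(psi),-np.sin(psi)],[np.sin(psi),np.cos(psi)]])
q=c+R@np.array([-.005,.0965-.052]); plan([q[0],q[1],.014],down(1.65))
E
```

```text
time_s: 32.72
tcp_pos: [0.6135, -0.0499, 0.1512]
ee_rot: [[-0.025, 1.0, -0.013], [1.0, 0.025, -0.006], [-0.005, -0.013, -1.0]]
wrist_force: [0.6, -0.2, -1.7]
gripper_width: 0.341
back y -0.0653 top z -0.0127 x 0.0001
slope -0.1321
1077 [ 0.0001 -0.0635 -0.0124]
2198 [ 0.0001 -0.0527 -0.0127]
2081 [ 0.0001 -0.0376 -0.0127]
1958 [ 0.0001 -0.0226 -0.0126]
1873 [ 0.0001 -0.0075 -0.0126]
t 32.8 shift [0.0063, 0.0066, 0.1371] turn [-0.153, 0.066, -0.074]
```

View pics/w27.png

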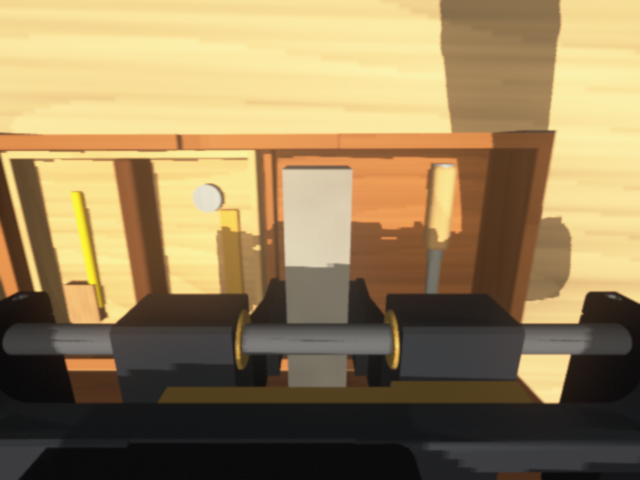

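```bash
python3 -m jog '[[[0.004,0.003,0.015],[-0.15,0.066,-0.07]],[[0.006,0.005,0.04],[-0.15,0.066,-0.07]],[[0.006,0.005,0.065],[-0.15,0.066,-0.07]],[[0.006,0.005,0.085],[-0.15,0.066,-0.07]],[[0.006,0.005,0.1],[-0.15,0.066,-0.07]],[[0.006,0.005,0.112],[-0.15,0.066,-0.07]],[[0.006,0.005,0.12],[-0.15,0.066,-0.07]],[[0.006,0.005,0.127],[-0.15,0.066,-0.07]],[[0.006,0.005,0.132],[-0.15,0.066,-0.07]],[[0.006,0.005,0.1335],[-0.15,0.066,-0.07]]]' 0.0
python3 -m jog '[[[0,0,0.001],[0,0,0]],[[0,0,0.001],[0,0,0]],[[0,0,0.001],[0,0,0]],[[0,0,0.001],[0,0,0]],[[0,0,0.001],[0,0,0]],[[0,0,-0.01],[0,0,0]],[[0,0,-0.03],[0,0,0]],[[0,0,-0.06],[0,0,0]],[[0,0,-0.095],[0,0,0]],[[0,0,-0.13],[0,0,0]]]' 0.039
python3 - <<'E'
from h import *
s=obj('oilstone',name='w28')
obj('wide_chisel','top','t28',zc=.018)
plan([.53,.40,.2],down(-6.5))
E
```

```text
time_s: 33.6
tcp_pos: [0.6174, -0.041, 0.0174]
ee_rot: [[-0.033, 0.999, 0.0], [0.999, 0.033, 0.001], [0.001, 0.0, -1.0]]
wrist_force: [-0.3, 0.6, -2.9]
gripper_width: 0.338
time_s: 34.43
tcp_pos: [0.617, -0.0416, 0.1501]
ee_rot: [[-0.033, 0.999, 0.001], [0.999, 0.033, 0.0], [0.0, 0.001, -1.0]]
wrist_force: [0.8, -0.3, -0.0]
gripper_width: 0.45
oilstone 0.92 [315.3, 231.5] [array([ 0.6226, -0.042 ]), array([0.1408, 0.0311]), np.float64(1.7348)] [0.0259 0.027  0.0281]
 high part 5298 [array([ 0.6226, -0.0414]), array([0.1408, 0.03  ]), np.float64(1.8187)]
wide_chisel 0.72 [176.9, 239.8] [array([0.6211, 0.3897]), array([0.0252, 0.1404]), np.float64(84.7913)] [0.0086 0.0167 0.0242]
 high part 267 [array([0.6184, 0.3911]), array([0.0204, 0.1349]), np.float64(84.1313)]
 low mean [0.646  0.3864 0.0137] high mean [0.5917 0.3939 0.0217] ang -7.9
t 34.6 shift [0.444, -0.0733, -0.0494] turn [0.056, -0.021, 1.675]
```

View pics/w28.png

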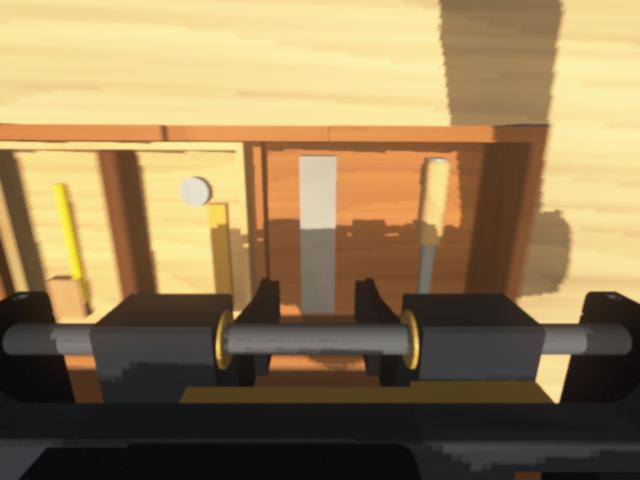

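View pics/t28.png

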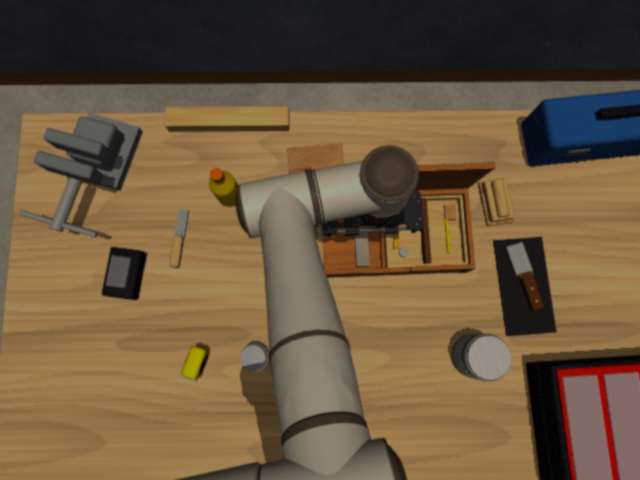

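```bash
python3 -m jog '[[[0.015,0,-0.025],[0,0,0]],[[0.05,-0.01,-0.05],[0,0,0.3]],[[0.09,-0.02,-0.05],[0,0,0.6]],[[0.13,-0.028,-0.05],[0,0,0.9]],[[0.17,-0.035,-0.05],[0,0,1.2]],[[0.21,-0.042,-0.05],[0,0,1.5]],[[0.25,-0.05,-0.05],[0,0,1.675]],[[0.29,-0.055,-0.05],[0,0,1.675]],[[0.33,-0.062,-0.05],[0,0,1.675]],[[0.365,-0.068,-0.05],[0,0,1.675]]]' 0.05
python3 - <<'E'
from h import *
plan([.545,.40,.2],down(-6.5))
E
```

```text
time_s: 35.47
tcp_pos: [0.5359, 0.3229, 0.1967]
ee_rot: [[0.112, 0.994, -0.001], [0.994, -0.112, -0.001], [-0.001, -0.001, -1.0]]
wrist_force: [1.2, 0.7, 0.5]
gripper_width: 0.58
t 35.5 shift [0.0776, 0.0004, -0.0034] turn [-0.013, 0.015, 0.01]
```

```bash
python3 -m jog '[[[0.03,0,0],[0,0,0]],[[0.06,0,0],[0,0,0]],[[0.0776,0,0],[0,0,0]],[[0.0776,0,0],[0,0,0]],[[0.0776,0,0],[0,0,0]],[[0.0776,0,0],[0,0,0]],[[0.0776,0,0],[0,0,0]],[[0.0776,0,0],[0,0,0]],[[0.0776,0,0],[0,0,0]],[[0.0776,0,0],[0,0,0]]]' 0.05
python3 - <<'E'
from h import *
obj('wide_chisel',name='w30')
E
```

```text
time_s: 36.3
tcp_pos: [0.5463, 0.3975, 0.1985]
ee_rot: [[0.114, 0.994, 0.001], [0.994, -0.114, 0.001], [0.001, 0.001, -1.0]]
wrist_force: [0.0, -0.1, -0.1]
gripper_width: 0.574
wide_chisel 0.85 [321.4, 275.7] [array([0.614 , 0.3926]), array([0.0261, 0.118 ]), np.float64(83.4081)] [0.0116 0.0196 0.0218]
 high part 1378 [array([0.5982, 0.3953]), array([0.0218, 0.086 ]), np.float64(83.1381)]
 low mean [0.6443 0.3892 0.0128] high mean [0.5931 0.3957 0.0202] ang -7.2
```

View pics/w30.png

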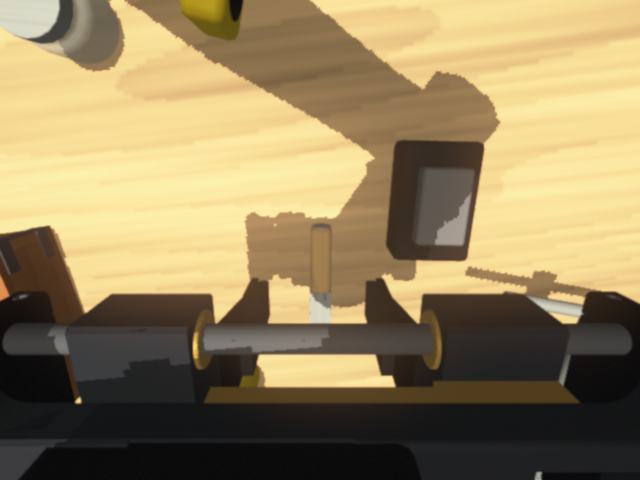

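Run:
```python
from h import *
plan([.609,.3939,.0065],down(-7))
```

```text
t 36.4 shift [0.003, 0.0626, 0.192] turn [0.011, -0.011, 0.097]
```

```bash
python3 -m jog '[[[0,0.02,0.01],[0,0,0.097]],[[0.003,0.045,0.03],[0,0,0.097]],[[0.003,0.0626,0.06],[0,0,0.097]],[[0.003,0.0626,0.1],[0,0,0.097]],[[0.003,0.0626,0.13],[0,0,0.097]],[[0.003,0.0626,0.155],[0,0,0.097]],[[0.003,0.0626,0.175],[0,0,0.097]],[[0.003,0.0626,0.187],[0,0,0.097]],[[0.003,0.0626,0.192],[0,0,0.097]],[[0.003,0.0626,0.192],[0,0,0.097]]]' 0.05
python3 -m jog '[[[0,0,0],[0,0,0]],[[0,0,0],[0,0,0]],[[0,0,0],[0,0,0]],[[0,0,0],[0,0,0]],[[0,0,0],[0,0,0]],[[0,0,-0.005],[0,0,0]],[[0,0,-0.02],[0,0,0]],[[0,0,-0.05],[0,0,0]],[[0,0,-0.085],[0,0,0]],[[0,0,-0.12],[0,0,0]]]' 0.0
python3 - <<'E'
from h import *
s,p,d=held('w31'); handle(s,d)
plan([.56,.2,.19],down(0))
E
```

```text
time_s: 37.23
tcp_pos: [0.6086, 0.3939, 0.0053]
ee_rot: [[0.121, 0.993, -0.0], [0.993, -0.121, -0.001], [-0.001, -0.0, -1.0]]
wrist_force: [1.3, 0.5, 1.0]
gripper_width: 0.576
time_s: 38.07
tcp_pos: [0.6082, 0.3936, 0.127]
ee_rot: [[0.121, 0.993, -0.001], [0.993, -0.121, -0.001], [-0.001, -0.0, -1.0]]
wrist_force: [1.0, 1.1, -1.0]
gripper_width: 0.252
back y -0.0532 top z -0.0133 x -0.0001
slope 0.0417
1083 [ 0.0004 -0.05   -0.0119]
1531 [-0.0001 -0.0377 -0.013 ]
1404 [ 0.0003 -0.0226 -0.013 ]
2044 [ 0.0003 -0.0079 -0.0132]
t 38.1 shift [-0.2005, -0.0278, -0.0549] turn [0.143, -0.098, -1.375]
```

View pics/w31.png

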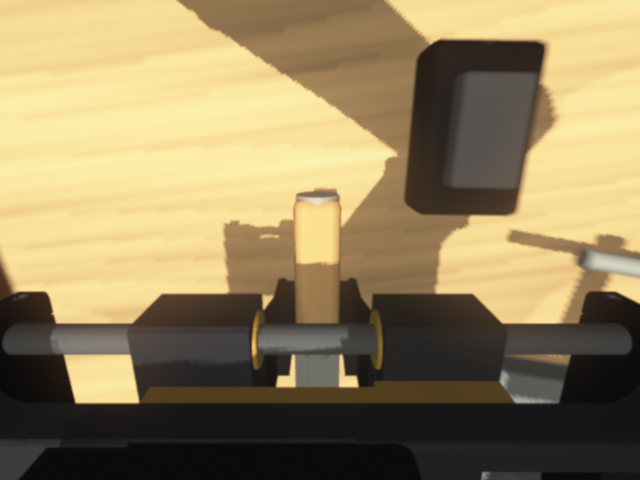

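```bash
python3 -m jog '[[[0,-0.03,-0.02],[0,0,0]],[[0,-0.06,-0.04],[0,0,0]],[[-0.03,-0.07,-0.055],[0,0,-0.3]],[[-0.065,-0.065,-0.055],[0,0,-0.6]],[[-0.1,-0.055,-0.055],[0.1,0,-0.9]],[[-0.14,-0.045,-0.055],[0.143,-0.09,-1.2]],[[-0.18,-0.035,-0.055],[0.143,-0.098,-1.375]],[[-0.2,-0.028,-0.055],[0.143,-0.098,-1.375]],[[-0.2005,-0.0278,-0.055],[0.143,-0.098,-1.375]],[[-0.2005,-0.0278,-0.055],[0.143,-0.098,-1.375]]]' 0.0
python3 - <<'E'
from h import *
c=np.array([.6245,-.0894]);psi=np.radians(1.65);R=np.array([[np.cos(psi),-np.sin(psi)],[np.sin(psi),np.cos(psi)]])
q=c+R@np.array([-.017,0]); print(q); plan([q[0]-.0028,.0100,.15],down(1.65)); held('w32')
E
```

```text
time_s: 38.95
tcp_pos: [0.5569, 0.1973, 0.1815]
ee_rot: [[0.004, 1.0, -0.012], [1.0, -0.004, -0.007], [-0.007, -0.012, -1.0]]
wrist_force: [-0.4, 0.1, -0.8]
gripper_width: 0.248
[ 0.60750705 -0.0898895 ]
t 39.0 shift [-0.1869, 0.0489, 0.0322] turn [-0.134, 0.074, -0.378]
back y -0.0531 top z -0.0134 x -0.0003
slope 0.0408
```

```bash
python3 -m jog '[[[-0.03,0.008,0.005],[-0.1,0.07,-0.1]],[[-0.06,0.016,0.01],[-0.134,0.074,-0.2]],[[-0.09,0.024,0.015],[-0.134,0.074,-0.378]],[[-0.12,0.032,0.02],[-0.134,0.074,-0.378]],[[-0.15,0.04,0.026],[-0.134,0.074,-0.378]],[[-0.175,0.047,0.03],[-0.134,0.074,-0.378]],[[-0.187,0.049,0.032],[-0.134,0.074,-0.378]],[[-0.187,0.049,0.032],[-0.134,0.074,-0.378]],[[-0.187,0.049,0.032],[-0.134,0.074,-0.378]],[[-0.187,0.049,0.032],[-0.134,0.074,-0.378]]]' 0.0
python3 - <<'E'
from h import *
s,p,d=held('w33'); P=pts('wrist',s,d)
for n in ['oilstone','narrow_chisel']:
    for o in r.cut_out(n,'wrist')[:1]:
        Q=pts('wrist',s,d,o['region']); Q=Q[(Q[:,2]>.015)&(Q[:,2]<.035)]; print(n,o['confidence'],Q[:,1].min(),Q[:,1].max(),np.median(Q,0))
plan([.6047,.0103,.0155],down(1.65))
E
```

```text
time_s: 39.83
tcp_pos: [0.6052, 0.0126, 0.15]
ee_rot: [[-0.033, 0.999, 0.0], [0.999, 0.033, -0.0], [-0.0, -0.0, -1.0]]
wrist_force: [-0.9, 1.3, -0.5]
gripper_width: 0.246
back y -0.0531 top z -0.0133 x 0.0001
slope 0.0405
oilstone 0.73 -0.0584534936700964 -0.02498275941615908 [ 0.60433609 -0.04080775  0.02704171]
narrow_chisel 0.76 0.04614276583537347 0.06793747800327596 [0.59574398 0.0567439  0.02407399]
t 40.0 shift [-0.0022, -0.0005, 0.1347] turn [0.002, 0.003, 0.05]
```

View pics/w33.png

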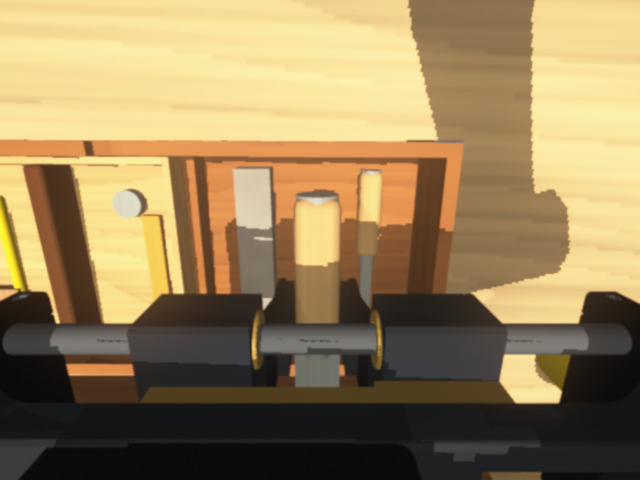

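```bash
python3 -m jog '[[[-0.002,0,0.015],[0,0,0]],[[-0.002,0,0.04],[0,0,0]],[[-0.002,0,0.065],[0,0,0]],[[-0.002,0,0.085],[0,0,0]],[[-0.002,0,0.1],[0,0,0]],[[-0.002,0,0.112],[0,0,0]],[[-0.002,0,0.12],[0,0,0]],[[-0.002,0,0.128],[0,0,0]],[[-0.002,0,0.133],[0,0,0]],[[-0.002,0,0.1345],[0,0,0]]]' 0.0
python3 -m jog '[[[0,0,0],[0,0,0]],[[0,0,0],[0,0,0]],[[0,0,0],[0,0,0]],[[0,0,0],[0,0,0]],[[0,0,0],[0,0,0]],[[0,0,-0.01],[0,0,0]],[[0,0,-0.03],[0,0,0]],[[0,0,-0.06],[0,0,0]],[[0,0,-0.095],[0,0,0]],[[0,0,-0.13],[0,0,0]]]' 0.03
python3 - <<'E'
from h import *
obj('wide_chisel',name='w34')
s=r.sense(); print(s['wrist_force'])
plan([.58,-.187,.16],down(1.65))
E
```

```text
time_s: 40.82
tcp_pos: [0.6049, 0.0093, 0.0148]
ee_rot: [[-0.032, 1.0, -0.001], [1.0, 0.032, -0.001], [-0.001, -0.001, -1.0]]
wrist_force: [-0.0, -0.5, 0.1]
gripper_width: 0.253
time_s: 41.65
tcp_pos: [0.6047, 0.009, 0.1473]
ee_rot: [[-0.031, 1.0, -0.001], [1.0, 0.031, -0.001], [-0.001, -0.001, -1.0]]
wrist_force: [0.7, 0.4, -0.2]
gripper_width: 0.345
wide_chisel 0.67 [317.8, 245.2] [array([0.6223, 0.009 ]), array([0.1411, 0.0248]), np.float64(1.4557)] [0.0177 0.0246 0.0277]
 high part 3806 [array([0.6223, 0.0096]), array([0.1411, 0.0239]), np.float64(1.2329)]
[ 1.0048132   0.571575   -0.21376963]
t 41.8 shift [-0.1955, -0.0357, -0.0071] turn [0.166, -0.01, 0.044]
```

View pics/w34.png

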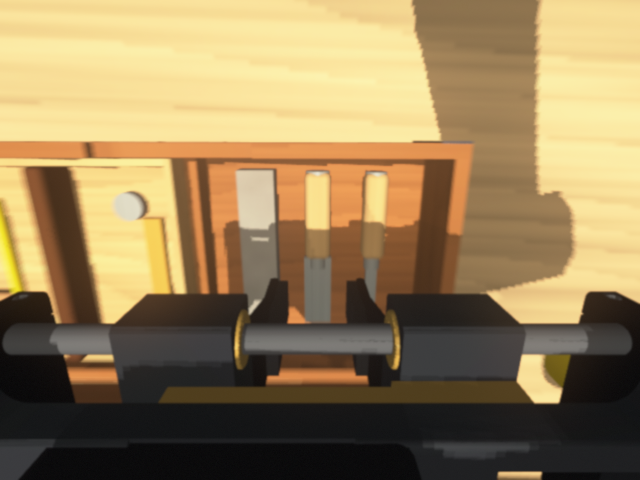

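```bash
python3 -m jog '[[[-0.03,-0.005,0],[0,0,0]],[[-0.07,-0.01,-0.007],[0.1,0,0]],[[-0.11,-0.02,-0.007],[0.16,0,0]],[[-0.15,-0.03,-0.007],[0.16,0,0.04]],[[-0.18,-0.0357,-0.007],[0.16,0,0.04]],[[-0.1955,-0.0357,-0.007],[0.16,0,0.04]],[[-0.1955,-0.0357,-0.007],[0.16,0,0.04]],[[-0.1955,-0.0357,-0.007],[0.16,0,0.04]],[[-0.1955,-0.0357,-0.007],[0.16,0,0.04]],[[-0.1955,-0.0357,-0.007],[0.16,0,0.04]]]' 0.05
python3 - <<'E'
from h import *
s,p,d=snap('wrist','w35')
P=pts('wrist',s,d); m=(P[:,2]>.066)&(P[:,2]<.078)&(P[:,0]>.55)&(P[:,0]<.69)&(P[:,1]>-.22)&(P[:,1]<-.15); Q=P[m]
k=np.polyfit(Q[:,0],Q[:,1],1); print('bar y at .605',np.polyval(k,.605),np.median(Q,0))
s,p,d=snap('scene','s35'); print([(o['confidence'],o['uv']) for o in r.cut_out('cold_chisel','scene')])
snap('top','t35'); print([(o['confidence'],o['uv']) for o in r.cut_out('cold_chisel','top')])
plan([.608,np.polyval(k,.608),.051],down(1.65))
E
```

```text
time_s: 42.58
tcp_pos: [0.5758, -0.1863, 0.1526]
ee_rot: [[-0.029, 0.999, -0.014], [1.0, 0.029, -0.001], [-0.0, -0.014, -1.0]]
wrist_force: [-0.2, 0.7, 0.3]
gripper_width: 0.574
bar y at .605 -0.18615582958763835 [ 0.59951841 -0.18611596  0.07080734]
[]
[(0.36, [524.8, 273.5]), (0.28, [331.9, 215.6])]
t 42.8 shift [-0.0004, 0.0337, 0.101] turn [-0.165, 0.006, 0.002]
```

View pics/s35.png

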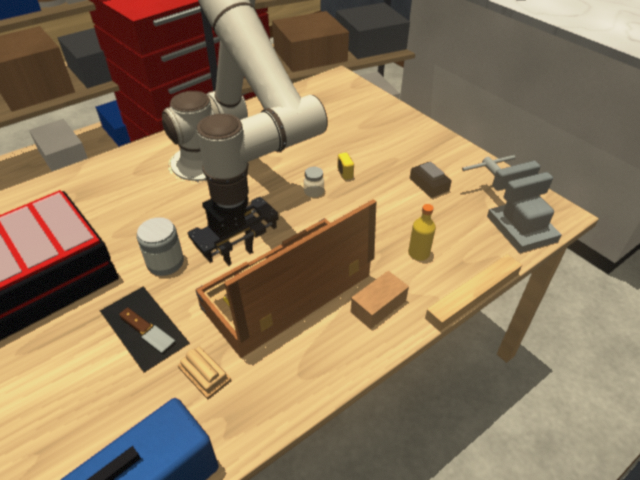

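View pics/t35.png

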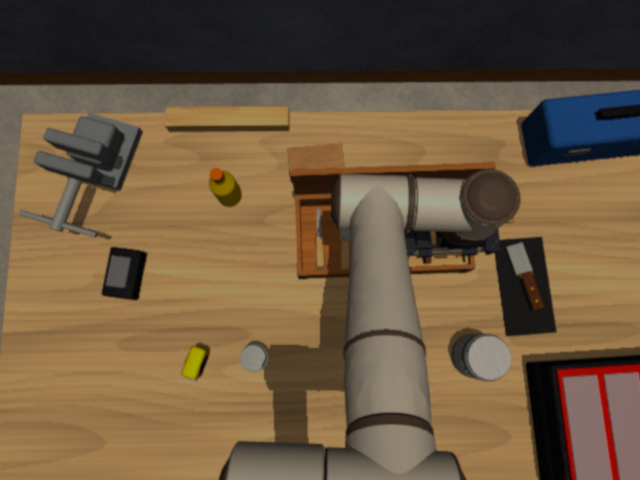

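No cold chisel is present: its low-confidence hits lie on the scraper and inside the chest. All three tools are in the well. Now I'll slide the till home.

```bash
python3 -m jog '[[[0,0.015,0.015],[-0.1,0,0]],[[0,0.0337,0.035],[-0.165,0,0]],[[0,0.0337,0.06],[-0.165,0,0]],[[0,0.0337,0.08],[-0.165,0,0]],[[0,0.0337,0.092],[-0.165,0,0]],[[0,0.0337,0.099],[-0.165,0,0]],[[0,0.0337,0.101],[-0.165,0,0]],[[0,0.0337,0.101],[-0.165,0,0]],[[0,0.0337,0.101],[-0.165,0,0]],[[0,0.0337,0.101],[-0.165,0,0]]]' 0.05
python3 -m jog '[[[0,0,0],[0,0,0]],[[0,0,0],[0,0,0]],[[0,0,0],[0,0,0]],[[0,0,0],[0,0,0]],[[0,0,0],[0,0,0]],[[0,0,0],[0,0,0]],[[0,0,0],[0,0,0]],[[0,0,0],[0,0,0]],[[0,0,0],[0,0,0]],[[0,0,0],[0,0,0]]]' 0.0
python3 -m jog '[[[0.005,0,0],[0,0,0]],[[0.015,0,0],[0,0,0]],[[0.028,0,0],[0,0,0]],[[0.041,0,0],[0,0,0]],[[0.054,0,0],[0,0,0]],[[0.067,0,0],[0,0,0]],[[0.08,0,0],[0,0,0]],[[0.09,0,0],[0,0,0]],[[0.098,0,0],[0,0,0]],[[0.1,0,0],[0,0,0]]]' 0.0
python3 - <<'E'
from h import *
s,p,d=snap('wrist','w36'); print(s['tcp_pos'],s['wrist_force'],s['gripper_width']*87)
plan([.6042,.007,s['tcp_pos'][2]],np.array(s['ee_rot']))
E
```

```text
time_s: 43.67
tcp_pos: [0.6087, -0.1867, 0.0525]
ee_rot: [[-0.028, 1.0, 0.003], [1.0, 0.028, -0.001], [-0.001, 0.003, -1.0]]
wrist_force: [-1.5, -0.7, 1.2]
gripper_width: 0.574
time_s: 44.5
tcp_pos: [0.6078, -0.1861, 0.051]
ee_rot: [[-0.028, 1.0, -0.0], [1.0, 0.028, -0.0], [-0.0, -0.0, -1.0]]
wrist_force: [-0.9, 2.9, 1.9]
gripper_width: 0.159
time_s: 45.33
tcp_pos: [0.6049, -0.0849, 0.0509]
ee_rot: [[-0.029, 1.0, -0.0], [1.0, 0.029, -0.0], [-0.0, -0.0, -1.0]]
wrist_force: [0.1, -0.4, -0.2]
gripper_width: 0.163
[ 0.60489053 -0.08485473  0.05092677] [ 0.09959468 -0.43013283 -0.18998385] 14.144735039926845
t 45.4 shift [0.0921, 0.002, -0.0] turn [0.0, -0.002, -0.003]
```

```bash
python3 -m jog '[[[0.01,0,0],[0,0,0]],[[0.02,0,0],[0,0,0]],[[0.032,0,0],[0,0,0]],[[0.044,0,0],[0,0,0]],[[0.056,0,0],[0,0,0]],[[0.068,0,0],[0,0,0]],[[0.078,0,0],[0,0,0]],[[0.086,0,0],[0,0,0]],[[0.091,0,0],[0,0,0]],[[0.092,0,0],[0,0,0]]]' 0.0
python3 - <<'E'
from h import *
s,p,d=snap('wrist','w37'); print(s['tcp_pos'],s['wrist_force'],s['gripper_width']*87)
E
```

```text
time_s: 46.22
tcp_pos: [0.6023, 0.0066, 0.0509]
ee_rot: [[-0.029, 1.0, -0.0], [1.0, 0.029, -0.0], [-0.0, -0.0, -1.0]]
wrist_force: [-1.0, -1.0, 1.9]
gripper_width: 0.157
[0.60225172 0.00657179 0.05091794] [-0.96468169 -0.99259819  1.94754419] 13.696835384458197
```

View pics/w37.png

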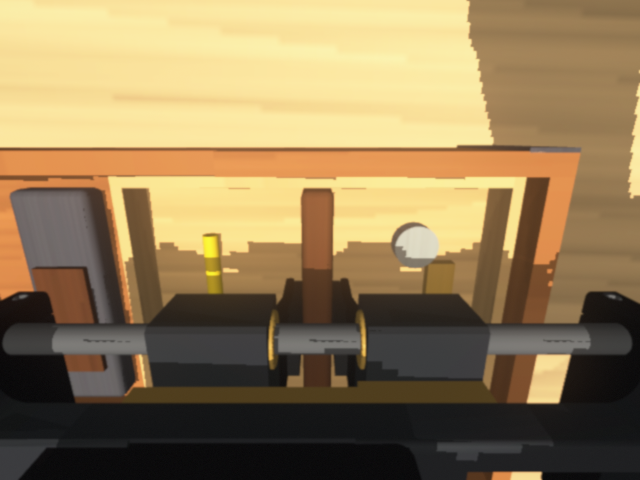

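```bash
python3 -m jog '[[[0.001,0,0],[0,0,0]],[[0.002,0,0],[0,0,0]],[[0.003,0,0],[0,0,0]],[[0.004,0,0],[0,0,0]],[[0.004,0,0],[0,0,0]],[[0.004,0,0],[0,0,0]],[[0.004,0,0],[0,0,0]],[[0.004,0,0],[0,0,0]],[[0.004,0,0],[0,0,0]],[[0.004,0,0],[0,0,0]]]' 0.0
python3 -m jog '[[[-0.001,0,0],[0,0,0]],[[-0.001,0,0],[0,0,0]],[[-0.001,0,0],[0,0,0]],[[-0.001,0,0],[0,0,0]],[[-0.001,0,0],[0,0,0]],[[-0.001,0,-0.02],[0,0,0]],[[-0.001,0,-0.05],[0,0,0]],[[-0.001,0,-0.085],[0,0,0]],[[-0.001,0,-0.12],[0,0,0]],[[-0.001,0,-0.15],[0,0,0]]]' 0.04
python3 - <<'E'
from h import *
s,p,d=snap('wrist','w38'); print(s['tcp_pos'])
P=pts('wrist',s,d); m=(P[:,2]>.066)&(P[:,2]<.078)&(P[:,0]>.55)&(P[:,0]<.69)&(P[:,1]>-.03)&(P[:,1]<.04); Q=P[m]
k=np.polyfit(Q[:,0],Q[:,1],1); print('bar y at .605',np.polyval(k,.605))
E
```

```text
time_s: 47.1
tcp_pos: [0.6022, 0.007, 0.0509]
ee_rot: [[-0.027, 1.0, -0.001], [1.0, 0.027, -0.003], [-0.003, -0.001, -1.0]]
wrist_force: [-0.9, -8.0, 2.1]
gripper_width: 0.156
time_s: 47.93
tcp_pos: [0.6028, 0.0088, 0.2035]
ee_rot: [[-0.028, 1.0, 0.002], [1.0, 0.028, -0.0], [-0.0, 0.002, -1.0]]
wrist_force: [0.2, 0.5, -0.3]
gripper_width: 0.46
[0.60277334 0.00883582 0.20346552]
bar y at .605 0.006627370828191972
```

```bash
python3 -m jog '[[[0,0,-0.03],[0,0,0]],[[-0.02,0,-0.065],[0,0,0]],[[-0.05,0,-0.095],[0,0,0]],[[-0.08,0.01,-0.1],[0,0,0]],[[-0.098,0.04,-0.1],[0,0,0]],[[-0.098,0.08,-0.1],[0,0,0]],[[-0.098,0.115,-0.1],[0,0,0]],[[-0.098,0.15,-0.1],[0,0,0]],[[-0.098,0.17,-0.1],[0,0,0]],[[-0.098,0.17,-0.1],[0,0,0]]]' 0.0
python3 - <<'E'
from h import *
s,p,d=snap('scene','s39'); print(s['tcp_pos'],s['joints'].round(1))
s,p,d=snap('top','t39')
plan([.77,-.09,.216],down(1.65))
E
```

```text
time_s: 48.82
tcp_pos: [0.778, -0.084, 0.2956]
ee_rot: [[-0.028, 1.0, -0.004], [1.0, 0.028, -0.0], [0.0, -0.004, -1.0]]
wrist_force: [-0.7, 0.1, -1.6]
gripper_width: 0.006
[ 0.77803205 -0.08397113  0.29556343] [  5.6  37.7  37.   -0.  -89.5 -94. ]
t 48.9 shift [-0.0055, -0.0053, 0.0824] turn [-0.035, 0.005, -0.008]
```

View pics/s39.png

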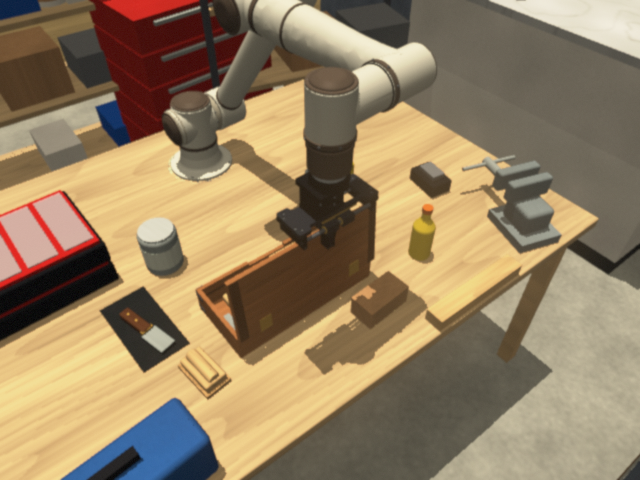

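```bash
python3 -m jog '[[[0,-0.003,0.015],[0,0,0]],[[-0.003,-0.005,0.035],[0,0,0]],[[-0.005,-0.005,0.055],[0,0,0]],[[-0.005,-0.005,0.07],[0,0,0]],[[-0.005,-0.005,0.078],[0,0,0]],[[-0.005,-0.015,0.078],[0,0,0]],[[-0.005,-0.025,0.078],[0,0,0]],[[-0.005,-0.035,0.078],[0,0,0]],[[-0.005,-0.045,0.078],[0,0,0]],[[-0.005,-0.05,0.078],[0,0,0]]]' 0.0
python3 - <<'E'
from h import *
s=r.sense(); print(s['wrist_force']); plan([.6833,-.09,.218],down(1.65)); plan([.6427,-.09,.199],down(1.65));plan([.6095,-.09,.1686],down(1.65))
E
```

```text
time_s: 49.75
tcp_pos: [0.7249, -0.091, 0.225]
ee_rot: [[-0.028, 1.0, 0.004], [1.0, 0.028, -0.0], [-0.001, 0.004, -1.0]]
wrist_force: [3.0, -0.1, -0.7]
gripper_width: 0.004
[ 3.0200225  -0.06982954 -0.73383294]
t 49.8 shift [0.0021, -0.0416, 0.0068] turn [0.051, 0.006, -0.008]
t 49.8 shift [0.0033, -0.0822, 0.0256] turn [0.051, 0.006, -0.008]
t 49.8 shift [0.0042, -0.1155, 0.0559] turn [0.051, 0.006, -0.008]
```

Contact with the lid (3 N). Follow the arc.

```bash
python3 -m jog '[[[0,-0.01,0.001],[0,0,0]],[[0,-0.021,0.002],[0,0,0]],[[0,-0.032,0.004],[0,0,0]],[[0,-0.042,0.007],[0,0,0]],[[0,-0.053,0.011],[0,0,0]],[[0,-0.063,0.016],[0,0,0]],[[0,-0.073,0.021],[0,0,0]],[[0,-0.082,0.026],[0,0,0]],[[0,-0.092,0.034],[0,0,0]],[[0,-0.1,0.041],[0,0,0]]]' 0.0
python3 - <<'E'
from h import *
s,p,d=snap('scene','s40'); print(s['tcp_pos'],s['wrist_force'],s['moment']); plan([.6095,-.09,.1686],down(1.65)); plan([.5867,-.09,.1298],down(1.65));plan([.5765,-.09,.086],down(1.65))
E
```

```text
time_s: 50.58
tcp_pos: [0.6255, -0.094, 0.1842]
ee_rot: [[-0.029, 1.0, 0.005], [1.0, 0.029, -0.001], [-0.001, 0.005, -1.0]]
wrist_force: [-0.7, -0.0, 2.6]
gripper_width: 0.004
[ 0.62551053 -0.09396563  0.18418102] [-0.66806818 -0.04767754  2.56013651] [ 0.01678732 -0.06304399  0.04480634]
t 50.6 shift [0.0043, -0.0136, 0.0137] turn [0.003, 0.002, -0.012]
t 50.6 shift [0.0049, -0.0364, 0.0525] turn [0.003, 0.002, -0.012]
t 50.6 shift [0.0052, -0.0466, 0.0963] turn [0.003, 0.002, -0.012]
```

View pics/s40.png

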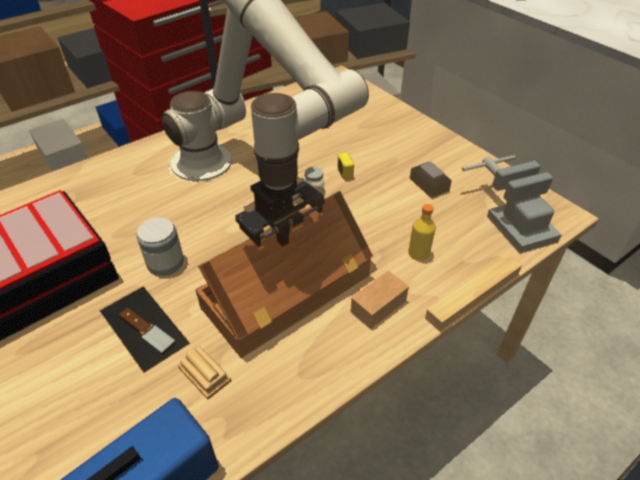

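```bash
python3 -m jog '[[[0,-0.008,0.008],[0,0,0]],[[0,-0.0136,0.0145],[0,0,0]],[[0,-0.02,0.024],[0,0,0]],[[0,-0.026,0.034],[0,0,0]],[[0,-0.032,0.045],[0,0,0]],[[0,-0.037,0.056],[0,0,0]],[[0,-0.041,0.067],[0,0,0]],[[0,-0.044,0.077],[0,0,0]],[[0,-0.046,0.085],[0,0,0]],[[0,-0.0466,0.089],[0,0,0]]]' 0.0
python3 -m jog '[[[0,0,0.001],[0,0,0]],[[0,0,0.002],[0,0,0]],[[0,0,0.003],[0,0,0]],[[0,0,0.004],[0,0,0]],[[0,0,0.005],[0,0,0]],[[0,0,0.006],[0,0,0]],[[0,0,0.007],[0,0,0]],[[0,0,0.007],[0,0,0]],[[0,0,0.007],[0,0,0]],[[0,0,0.007],[0,0,0]]]' 0.0
python3 - <<'E'
from h import *
s,p,d=snap('scene','s41'); print(s['tcp_pos'],s['wrist_force'])
E
```

```text
time_s: 51.47
tcp_pos: [0.5782, -0.0952, 0.0923]
ee_rot: [[-0.028, 1.0, -0.001], [1.0, 0.028, -0.001], [-0.0, -0.001, -1.0]]
wrist_force: [0.5, -0.7, 1.6]
gripper_width: 0.002
time_s: 52.3
tcp_pos: [0.5786, -0.0953, 0.0864]
ee_rot: [[-0.028, 1.0, 0.0], [1.0, 0.028, -0.001], [-0.001, 0.0, -1.0]]
wrist_force: [-2.2, 0.6, 5.4]
gripper_width: 0.006
[ 0.57864256 -0.09528293  0.08643041] [-2.21136643  0.62468429  5.37352597]
```

View pics/s41.png

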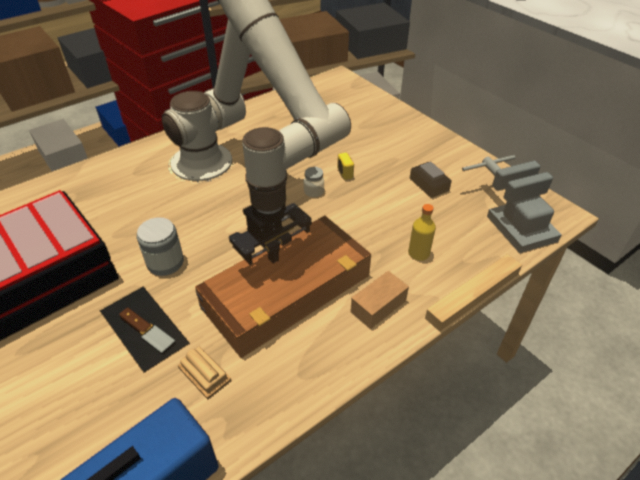

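```bash
python3 -m jog '[[[0,0,0.0005],[0,0,0]],[[0,0,0.001],[0,0,0]],[[0,0,0.0015],[0,0,0]],[[0,0,0.002],[0,0,0]],[[0,0,0.002],[0,0,0]],[[0,0,0.002],[0,0,0]],[[0,0,0.002],[0,0,0]],[[0,0,0.002],[0,0,0]],[[0,0,0.002],[0,0,0]],[[0,0,0.002],[0,0,0]]]' 0.0
```

```text
time_s: 53.18
tcp_pos: [0.5787, -0.0953, 0.0864]
ee_rot: [[-0.029, 1.0, 0.001], [1.0, 0.029, -0.001], [-0.001, 0.001, -1.0]]
wrist_force: [-5.3, 1.2, 13.8]
gripper_width: 0.005
```

Stopped hard at z = 86 mm: the lid is shut. Retreat upward and check.

```bash
python3 -m jog '[[[0,0,-0.005],[0,0,0]],[[0,0,-0.02],[0,0,0]],[[0,0,-0.05],[0,0,0]],[[0,0,-0.085],[0,0,0]],[[0,-0.03,-0.12],[0,0,0]],[[0,-0.07,-0.14],[0,0,0]],[[0,-0.11,-0.14],[0,0,0]],[[0,-0.15,-0.14],[0,0,0]],[[0,-0.18,-0.14],[0,0,0]],[[0,-0.19,-0.14],[0,0,0]]]' 0.0
python3 - <<'E'
from h import *
s,p,d=snap('top','t42'); print(s['tcp_pos'],s['wrist_force'])
P=pts('top',s,d)
for x in (.55,.58,.61,.64,.67):
    Q=P[(abs(P[:,0]-x)<.008)&(P[:,1]<.08)&(P[:,1]>-.26)&(P[:,2]<.15)]; print(x,np.median(Q[:,2]).round(4),len(Q))
obj('scraper','top')
for n in ['glue','jar','tape','battery','paint_tin','screw_box','sander']: print(n,[(o['confidence'],o['uv']) for o in r.cut_out(n,'top')[:1]])
snap('scene','s42')
E
```

```text
time_s: 54.02
tcp_pos: [0.3842, -0.1006, 0.2236]
ee_rot: [[-0.027, 1.0, -0.0], [1.0, 0.027, 0.001], [0.001, -0.0, -1.0]]
wrist_force: [0.4, -0.1, -0.3]
gripper_width: 0.007
[ 0.38424726 -0.10060654  0.22363987] [ 0.40710431 -0.12493107 -0.32600301]
0.55 0.0867 1078
0.58 0.0864 1070
0.61 0.0863 1060
0.64 0.0865 1047
0.67 0.0863 1037
scraper 0.72 [525.4, 275.1] [array([ 0.5198, -0.4289]), array([0.1588, 0.043 ]), np.float64(14.3732)] [0.0111 0.0181 0.0272]
 high part 648 [array([ 0.5193, -0.4273]), array([0.1586, 0.0396]), np.float64(14.3732)]
 low mean [ 0.5527 -0.4184  0.0133] high mean [ 0.5054 -0.431   0.0224] ang 14.9
glue [(0.78, [224.2, 188.0])]
jar [(0.73, [253.8, 358.9])]
tape [(0.56, [192.4, 365.0])]
battery [(0.77, [122.8, 277.1])]
paint_tin [(0.56, [493.1, 364.4])]
screw_box [(0.78, [317.4, 162.2])]
sander [(0.62, [496.5, 205.2])]
```

View pics/t42.png

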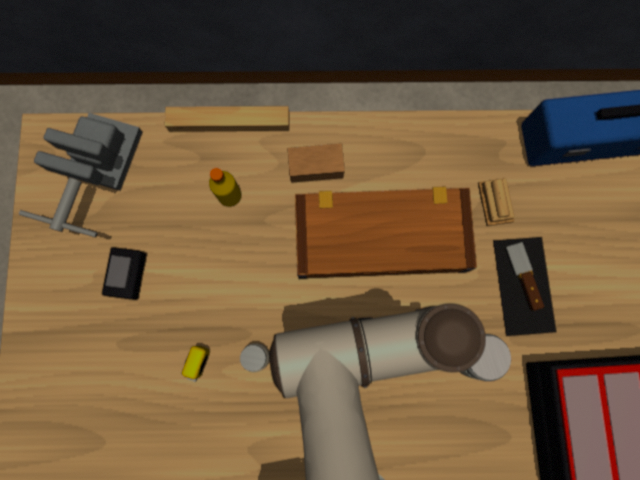

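View pics/s42.png

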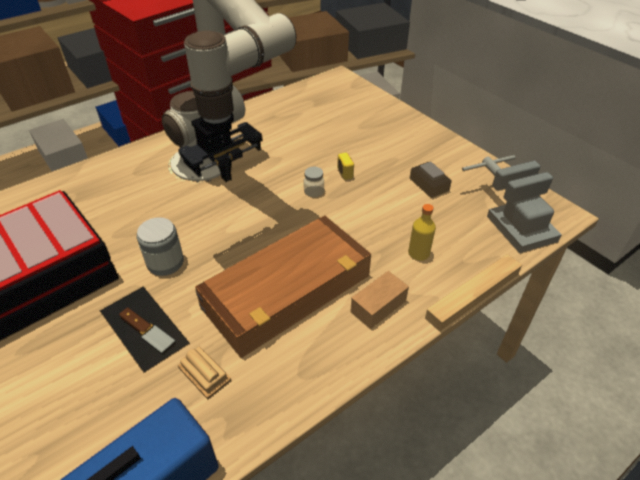

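The lid is level at 86 mm, the scraper lies on the mat, and nothing else has moved.

```bash
python3 -c "
from station import r
print(r.finish_job())"
```

```text
the job is handed in; nothing more can be done
None
```

The job is done and handed in at about 54 s of the 210 s allowed; `finish_job` reported no verdict.

**What I did:**
- Prised the lid with the scraper blade in the notch, pushed it right up with the blade, and laid the scraper back flat on the mat.
- Slid the till aside to its stop and put the three tools that were there in the left well: narrow chisel, oilstone and wide chisel.
- Slid the till home to its stop and shut the lid with the closed fingers.

**Last checks:**
- **Tools:** in the wrist camera after each placing, all three lay flat and side by side on the well floor.
- **Till:** its bar measured at y = 6.6 mm, within about 1 mm of the expected home position. I felt the home stop at 8 N.
- **Lid:** its top measured level at 86.3–86.7 mm (86 mm expected), and it would not go lower under 14 N.
- **Scraper:** flat on the mat. The other things on the bench showed no visible move.

**Disagreements:**
- The scraper turned about 5° in the grip while prising; I allowed for this when setting it down.
- The till started about 6 mm off its home stop, so it reached its aside stop early, at about 20 N.
- The detector gave two weak hits for a cold chisel, on the scraper and inside the chest. I took it as absent.

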